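# Grease the drive's pillow-block bearing with the push-type gun

### The arm

A 6-joint arm with a two-finger parallel gripper is mounted at the origin on the work surface. World frame = base frame: x ahead of the robot, y to its left, z up, the work surface at z = 0. Lengths are in m, angles in rad, forces in N, time in s.
With the tool pointing down it reaches from about 0.35 to 0.85 m from the base axis. Payload 8.1 kg.
Tool frame: the origin (TCP) lies at the very end of the fingers, on their centre line; the grasp point (between the pads) lies 19 mm behind it; z points along the fingers, y is the direction in which the jaws open and shut (so a half turn about z gives the same grasp; the last joint's range is limited). The gripper opens to 93 mm and grips with 3 to 60 N. Pads are 15 mm wide; open, the fingers measure 128 mm over their backs; the gripper's body (75 mm by 188 mm) begins 65 mm behind the grasp point.
Start: joints at [-1.358, 0.13, 1.488, -0, 1.523, -0.085], TCP at [0.176, -0.574, 0.219] pointing down, gripper open.
Joint ranges: [-2.96, 2.96], [-0.89, 2.26], [0.02, 2.5], [-1.34, 4.48], [0, 2.73], [-2.66, 2.66]. Speed limits (rad/s): [2.39, 2.39, 2.79, 3.14, 3.14, 3.14].

### API

Orientations are given as a 3x3 rotation matrix whose columns are the frame's x, y, z axes.
In Python, from workcell import env gives the robot as it stands.
- The arm moves only by the tool send_rows, never from a script. Its argument "targets" is a list of rows, each an object of numbers: "tx", "ty", "tz": the shift along the world's x, y, z in cm; "turn": the turn about the world's z in degrees. A call has exactly 5 rows; each row is the pose to reach, as a shift and turn from the pose measured when the call began; what a row does not reach only later rows make up. A row lasts 1/10 s, in which the tool goes at most 50 mm and 8.59 degrees, less where a joint would pass 70% of its speed; a pose out of reach is approached as far as the arm can. A call with a gripper value outside its range is refused whole. "hand" is the finger opening in cm, from 0 to 9.3, set as the call begins (left out, the last holds). The fingers move at their own pace and stop on an object; the grip force is fixed at half the most. Time passes only in rows, so rows that repeat a pose let the fingers close, or fill a call up. It gives the time, the measured TCP pose, the force and the opening at its end, in the units of the state.
- env.get_obs(): the state, without advancing time (a new reading comes with each control period).
- env.camera(name): name is "scene" or "top"; returns (picture, depth): 480x640x3 uint8, red, green, blue; 480x640 float32, m along the optical axis (not along the pixel's ray), 0 where there is no reading.
- env.get_calibration(name): a dict with "K" (3x3 intrinsics, pixels), "origin" and "orientation" of the camera in the world. Camera axes: x right, y down, z forward; pixel columns grow to the right and rows downward; lengths in m; the calibration is good to about 2 mm. A picture is of the moment at which its call begins. get_calibration takes no time and is no camera call.
- env.close_job(): hands the job in, once; it reports no verdict.
The state is a dict: "t": time; "joints": joint angles; "qd": joint speeds; "joint_efforts": joint torques, N m; "tool_pos": TCP position; "ee_rot": TCP orientation; "force": force on the tool from outside, world axes, zero at the start; "wrist_torque": the same for the moment, N m; "finger_gap": finger opening in m.
Only numpy, scipy, OpenCV 4.12 (cv2) and the standard library are available. Lean on these libraries where they do the work, as an engineer would, in place of code of your own. Each camera call takes 0.05 s, during which the arm holds its last target.

### The job

Grease the bearing of the belt drive: pull the red dust cap off its slanting grease nipple and leave it in the steel parts tray, then take the yellow push-type grease gun out of its wooden block and press its coupler squarely onto the nipple until it snaps on. Keep pushing in line with the nipple until the gun's spring is almost fully pressed in, and finish like that, still gripping the gun and holding it against its spring. Do not ram the nipple, and leave the other things on the bench where they are.

Things in the scene. Friction and masses are not known exactly. Their poses are not given: they have to be found in the camera images.
- drive_unit: Belt drive on a 160 x 310 x 12 mm steel plate, fixed: blue motor, gearbox (top 88 mm above the bench), green pillow-block bearing and black V-pulley (68 mm across) on one shaft. Origin: on the bench under the bearing's middle. y along the shaft (plate from y = -215, motor, to +95; pulley 68 to 90), z up. Shaft 48.5 mm above the bench; bearing housing: a dome of radius 34.5 mm about it, 34 mm wide.
- grease_nipple: Brass grease nipple on the green housing, rigid, leaning 30 degrees from vertical to the drive's -x side (roughly towards the robot). Origin: centre of its ball head (10 mm across), 96 mm above the bench. z: its axis, out of the bearing; y parallel to the shaft. Below the ball's centre: 6 mm neck, 10 mm collar from 9 to 14 mm, 12.6 mm hexagon to 20 mm, then the housing.
- dust_cap: Red plastic dust cap over the nipple, closed at the top, 17 mm across (ribs 18), 22 mm long, 12 g, a loose fit: slides off along the nipple's axis in 17 mm. Origin: the ball's centre while it is on; z along its axis to the closed end (10 mm above the origin; open rim 12 mm below, 8 mm clear of the housing). Seize it along the nipple's axis, fingers either side along the shaft.
- parts_tray: Open stainless tray for small parts, fixed, 110 x 150 mm (x, y) and 28 mm high, walls and floor 3 mm. Origin: centre of its underside. It stands to one side of the drive, the gun's block to the other; which is where varies.
- gun_block: Wooden block, fixed, 100 x 90 x 85 mm, with a 31 mm hole through the middle in which the gun is parked; short hex keys (up to 22 mm above the block) along its +x edge, 43 mm from the middle. Origin: centre of its underside.
- grease_gun: Push-type grease gun, 0.3 kg, round about its axis, upright in the block, shoulder on the block's top. Origin: centre of the shoulder's underside; z along the axis, away from the nozzle. Dark shoulder 42 mm across to 8 mm, yellow barrel 30 mm across to 76 mm (grip here from above, 60 N or more), black cap 32 mm across to 85 mm. The nozzle reaches 75 mm below: lift over 80 mm to clear the block.
- gun_nozzle (a joint): How far the nozzle is pushed into the gun's barrel: 0 spring out, 0.012 fully in (m). The spring starts to give at 5 N and takes 15 N at the end of its 12 mm stroke, where there is a hard stop; it springs back when let off. The coupler snaps on at about 7 N along the axis.
- coupler_mouth (a point): Centre of the open mouth of the brass coupler at the end of the nozzle, 75 mm below the gun's origin with the spring out. The mouth is a funnel 17 mm wide narrowing in 5 mm to a 12 mm bore; the coupler is 22 mm across outside. z along the gun's axis, away from the mouth.
- coupler_seat (a point): Point inside the coupler, on its axis, 11 mm in from the mouth (64 mm below the gun's origin with the spring out), where the centre of the nipple's ball lies once four sprung jaws have snapped behind it. z as for the mouth.
- lens_a: Black camera lens, 48 mm across, 70 mm high, loose, standing on the bench in front of the drive: leave it. Origin: centre of its underside.
- lens_b: Black camera lens, 43 mm across, 63 mm high, loose, standing on the bench in front of the drive: leave it. Origin: centre of its underside.
- lens_c: Black camera lens, 48 mm across, 70 mm high, on the black foam mat: leave it. Origin: centre of its underside.
- wrench: Steel open-end wrench, 160 mm long, lying on the bench to the right: leave it. Origin at its middle.
- grease_tin: Red tin, 70 mm across, 75 mm high, on the bench: leave it. Origin: centre of its underside.
- camera_bracket: Aluminium bracket with a green and black camera body, 150 mm long, on the foam mat: leave it. Origin: centre of its underside.
- screwdriver: Screwdriver with a blue handle, 180 mm long, on the foam mat: leave it. Origin at its middle.

How it is judged:
By the outcome, as a careful person would: the job done as asked, in the order asked, and still so for the second after the job is handed in, while the arm keeps its last pose, push and grip.
It also fails if it takes over 58 s, if anything falls off the work surface, if the arm or the gripper's body presses on something with over 40 N, if the wrist force passes 120 N, or if a joint passes its speed limit or range.

## Working session

There is one attempt and no reset: what is moved stays moved. The work goes in short steps, Python scripts to look and compute and a tool call to move; the robot and the scene stay as the last step left them, time stands still between calls to the robot, and variables do not carry over. Pictures are saved under pics/ and viewed, and the job is handed in when it is done.

Besides the shell and the picture viewer there is one more tool, called after "Emit:" as a command line: name --argument value ..., lists and objects as JSON in quotes. send_rows: Moves the arm, as the interface text tells. Its arguments: {"type":"object","properties":{"targets":{"type":"array"},"hand":{"type":"number"}},"required":["targets"]}

```bash
ls -la; mkdir -p pics; cat > h.py <<'E'
import numpy as np, cv2
from workcell import env
def grab(n,save):
    im,d=env.camera(n); cv2.imwrite(f'pics/{save}.png',im[:,:,::-1]); np.savez(f'pics/{save}.npz',im=im,d=d); return im,d
def cal(n):
    c=env.get_calibration(n); return np.array(c['K']),np.array(c['origin']),np.array(c['orientation'])
def pts(n,d):
    K,o,R=cal(n); v,u=np.mgrid[:d.shape[0],:d.shape[1]]
    p=np.stack([(u-K[0,2])/K[0,0]*d,(v-K[1,2])/K[1,1]*d,d],-1); return p@R.T+o
E
python3 - <<'E'
from h import *
print(env.get_obs())
for n in('scene','top'):
    print(n,env.get_calibration(n)); grab(n,n+'0')
E
```

```text
total 12
drwxr-xr-x  3 agent agent 4096 Dec  6 20:14 .
drwxr-xr-x 23 root  root  4096 Dec  6 20:14 ..
drwxr-xr-x  2 agent agent 4096 Dec  6 20:14 pics
{'t': 0.0, 'joints': array([-1.35841104e+00,  1.31139027e-01,  1.48924424e+00,  9.05678913e-06,
        1.52299395e+00, -8.54189402e-02]), 'qd': array([ 1.26297744e-04,  3.68485943e-04, -7.54620895e-04, -7.97083869e-05,
        5.60338166e-04, -2.88600362e-04]), 'joint_efforts': array([-6.23321375e-04, -5.59824729e+01, -4.91771650e+01,  7.69759971e-02,
        3.47435684e-02, -1.93890037e-04]), 'tool_pos': array([ 0.17595017, -0.57304454,  0.21761991]), 'ee_rot': array([[ 9.55983239e-01,  2.93421047e-01, -3.67329423e-04],
       [ 2.93421233e-01, -9.55981658e-01,  1.74637544e-03],
       [ 1.61263119e-04, -1.77728790e-03, -9.99998408e-01]]), 'force': array([ 0.37979592, -0.02976878,  0.37243234]), 'wrist_torque': array([-0.01769582,  0.02018825, -0.01131217]), 'finger_gap': 0.09279093967293164}
scene {'K': array([[498.98955466,   0.        , 321.51679126],
       [  0.        , 498.98955466, 235.13084203],
       [  0.        ,   0.        ,   1.        ]]), 'origin': array([1.09000198, 0.4108376 , 0.83577431]), 'orientation': array([[-0.6313012 ,  0.57718746, -0.51798979],
       [ 0.77548652,  0.47748589, -0.41307128],
       [ 0.00891326, -0.6624665 , -0.74903851]])}
top {'K': array([[434.64259356,   0.        , 311.30966262],
       [  0.        , 434.64259356, 242.65523805],
       [  0.        ,   0.        ,   1.        ]]), 'origin': array([ 0.40309707, -0.0112204 ,  0.90024512]), 'orientation': array([[ 1.70342075e-01, -9.58189072e-01,  2.29907112e-01],
       [-9.85384965e-01, -1.65692801e-01,  3.95267840e-02],
       [ 2.19820928e-04, -2.33280086e-01, -9.72409560e-01]])}
```

View pics/scene0.png

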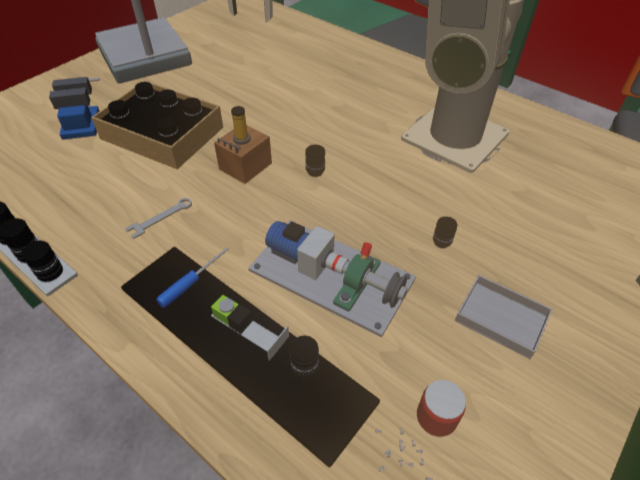

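View pics/top0.png

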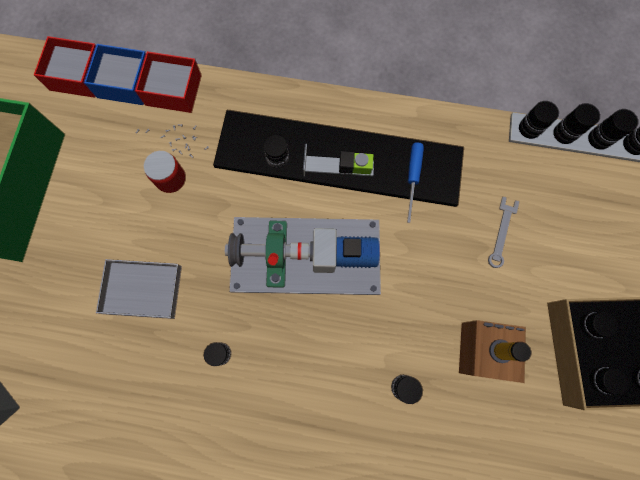

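The scene image shows the cap at about (366,250), the gun at (239,125) and the tray at (504,315). The top image shows the cap at (273,259), the gun at (510,350), the tray at (140,290) and the plate corners at about (233,220), (381,219), (381,294) and (230,293). Next I'll measure these.

```bash
cat >> h.py <<'E'
def ray(n,u,v):
    K,o,R=cal(n); r=R@np.array([(u-K[0,2])/K[0,0],(v-K[1,2])/K[1,1],1.]); return o,r/np.linalg.norm(r)
def plane(n,u,v,z):
    o,r=ray(n,u,v); return o+r*(z-o[2])/r[2]
def tri(a,b):
    (o1,r1),(o2,r2)=a,b; A=np.stack([r1,-r2],1); s=np.linalg.lstsq(A,o2-o1,rcond=None)[0]
    p,q=o1+s[0]*r1,o2+s[1]*r2; return (p+q)/2,np.linalg.norm(p-q)
E
python3 - <<'E'
from h import *
np.set_printoptions(precision=4,suppress=True)
R={}
for n in('scene','top'):
    z=np.load(f'pics/{n}0.npz'); im,d=z['im'],z['d']; P=pts(n,d)
    hsv=cv2.cvtColor(im,cv2.COLOR_RGB2HSV)
    def blobs(name,m,lo=12):
        k,l,s,c=cv2.connectedComponentsWithStats(m.astype(np.uint8))
        for i in range(1,k):
            if s[i,4]>lo:
                q=P[(l==i)&(d>0)]; print(n,name,s[i],c[i],np.median(q,0),'ztop',np.percentile(q[:,2],95))
    red=((hsv[...,0]<8)|(hsv[...,0]>172))&(hsv[...,1]>150)&(hsv[...,2]>80)
    Z=P[...,2]; X=P[...,0];Y=P[...,1]
    inw=(X>.2)&(X<.9)&(abs(Y)<.6)
    blobs('red',red&inw)
    yel=(hsv[...,0]>14)&(hsv[...,0]<30)&(hsv[...,1]>170)&(Z>.09)&inw
    blobs('yel',yel)
    grn=(hsv[...,0]>60)&(hsv[...,0]<90)&(hsv[...,1]>80)&inw&(Z>.0)&(Z<.12)
    blobs('grn',grn)
    blu=(hsv[...,0]>105)&(hsv[...,0]<125)&(hsv[...,1]>120)&inw
    blobs('blu',blu)
    R[n]=P
P=R['top']
for nm,sl in dict(plate=(slice(218,295),slice(228,384))).items():
    q=P[sl]; m=(q[...,2]>.007)&(q[...,2]<.02); 
    print('plate z', np.median(q[m][:,2]), 'rect',cv2.minAreaRect(q[m][:,:2].astype(np.float32)))
q=P[310:390,455:535]; m=(q[...,2]>.079)&(q[...,2]<.088); print('block',np.median(q[m][:,2]),cv2.minAreaRect(q[m][:,:2].astype(np.float32)))
q=P[255:325,90:190]; m=(q[...,2]>.02)&(q[...,2]<.035); print('tray',m.sum(),cv2.minAreaRect(q[m][:,:2].astype(np.float32)))
m=(q[...,2]>.0015)&(q[...,2]<.035); print('trayfloor',np.median(q[20:45,30:70],(0,1)))
q=P[335:385,490:540]; m=(q[...,2]>.155); print('gun cap',np.median(q[m],0),cv2.minAreaRect(q[m][:,:2].astype(np.float32)))
q=P[330:410,380:430]; m=(q[...,2]>.05); print('lens1',np.median(q[m],0),cv2.minAreaRect(q[m][:,:2].astype(np.float32)))
q=P[330:410,190:240]; m=(q[...,2]>.05); print('lens2',np.median(q[m],0),cv2.minAreaRect(q[m][:,:2].astype(np.float32)))
for u,v in [(232.5,219.5),(381,219.5),(381.5,294),(230,293)]: print(plane('top',u,v,.012))
for u,v in [(250,268),(302,232),(413,275),(384,328)]: print('s',plane('scene',u,v,.012))
E
```

```text
scene red [361 243  11  13  93] [365.828  248.7312] [0.5539 0.0926 0.0997] ztop 0.10644481195384603
scene red [333 256   7  13  27] [335.1852 261.1111] [0.5908 0.0482 0.0618] ztop 0.06661543381002633
scene red [422 395  41  30 189] [437.9947 415.6402] [0.7355 0.3652 0.0644] ztop 0.06810029619167272
scene yel [235 121   8  17  82] [238.0854 129.561 ] [ 0.4664 -0.3401  0.1223] ztop 0.1441711168093788
scene blu [269 224   9  11  51] [272.6667 228.9216] [ 0.6158 -0.0967  0.0758] ztop 0.07816108404843419
scene blu [275 227   8  11  36] [278.3889 231.75  ] [ 0.6137 -0.083   0.0758] ztop 0.07988643815270499
scene blu [287 236  18  10  49] [295.2041 241.7347] [ 0.6134 -0.0368  0.0727] ztop 0.07793478509658433
scene blu [156 270  43  38 605] [176.5157 288.762 ] [ 0.8252 -0.1586  0.0364] ztop 0.040695618217522364
top red [72 71 14 13 42] [79.8571 78.5476] [0.8744 0.5823 0.0592] ztop 0.06227083268013824
top red [135  80  53  20 155] [159.2194  92.6387] [0.8725 0.4086 0.0589] ztop 0.062076512475728984
top red [148 157  30  26 124] [167.8952 174.2258] [0.6884 0.3316 0.0659] ztop 0.069980927863173
[... 1037 characters left out ...]
7297, 0.15208527445793152), 6.263309478759766)
trayfloor [0.4613 0.3599 0.0031]
gun cap [ 0.4542 -0.3471  0.1698] ((0.4279915690422058, -0.1895654797554016), (0.028929391875863075, 0.36000800132751465), 9.54642105102539)
lens1 [ 0.3593 -0.1986  0.0698] ((0.38831669092178345, -0.1212359219789505), (0.21664592623710632, 0.04849811643362045), 69.73011016845703)
lens2 [0.3612 0.1625 0.0628] ((0.37173742055892944, 0.08621469885110855), (0.04205287620425224, 0.2016826570034027), 7.967438220977783)
[0.6345 0.1988 0.012 ]
[ 0.6883 -0.1127  0.012 ]
[ 0.5312 -0.1349  0.012 ]
[0.4805 0.1707 0.012 ]
s [ 0.6859 -0.1004  0.012 ]
s [ 0.5407 -0.0826  0.012 ]
s [0.4852 0.1713 0.012 ]
s [0.627  0.1961 0.012 ]
```

```bash
python3 - <<'E'
import cv2
a=cv2.imread('pics/scene0.png')[210:310,320:420]; b=cv2.imread('pics/top0.png')[210:310,220:320]
cv2.imwrite('pics/z0.png',cv2.hconcat([cv2.resize(x,(400,400),interpolation=cv2.INTER_NEAREST) for x in(a,b)]))
E
```

```text
(no output)
```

View pics/z0.png

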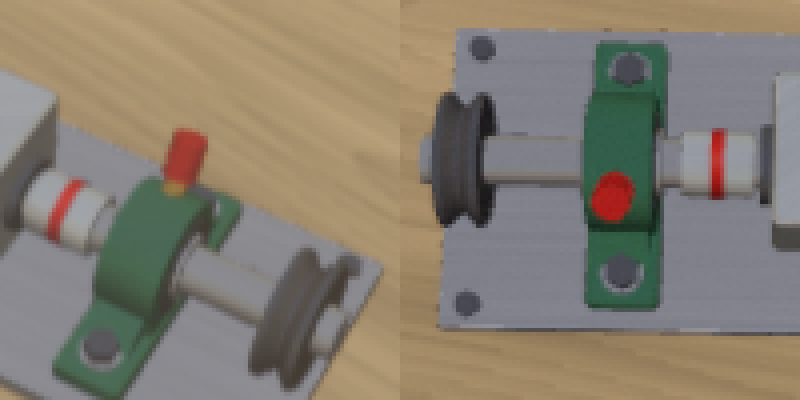

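Emit:
send_rows --targets '[{"tx": 1,"ty": 2,"tz": 4,"turn": -2},{"tx": 2.5,"ty": 5,"tz": 7.5,"turn": -4},{"tx": 4.5,"ty": 9,"tz": 10,"turn": -6},{"tx": 6.5,"ty": 13,"tz": 12,"turn": -8},{"tx": 8.5,"ty": 17,"tz": 14,"turn": -8}]'

```text
t: 0.6
tool_pos: [0.2613, -0.4014, 0.3583]
ee_rot: [[0.988, 0.156, -0.0], [0.156, -0.988, 0.002], [0.0, -0.002, -1.0]]
force: [1.4, 0.4, 0.7]
finger_gap: 0.0926
```

Emit:
send_rows --targets '[{"tx": 2,"ty": 4,"tz": 1},{"tx": 4,"ty": 8,"tz": 2},{"tx": 6,"ty": 12,"tz": 3},{"tx": 8,"ty": 16,"tz": 4},{"tx": 10,"ty": 20,"tz": 5}]'

```text
invalid input
```

Emit:
send_rows --targets '[{"tx": 3,"ty": 4,"tz": 1},{"tx": 6,"ty": 8,"tz": 2},{"tx": 9,"ty": 12,"tz": 3},{"tx": 12,"ty": 16,"tz": 3},{"tx": 15,"ty": 20,"tz": 3}]'

```text
invalid input
```

Emit:
send_rows --targets '[{"tx": 2,"ty": 4,"tz": 1,"turn": 0},{"tx": 4,"ty": 8,"tz": 2,"turn": 0},{"tx": 6,"ty": 12,"tz": 3,"turn": 0},{"tx": 8,"ty": 16,"tz": 4,"turn": 0},{"tx": 10,"ty": 20,"tz": 5,"turn": 0}]'

```text
t: 1.1
tool_pos: [0.3615, -0.1997, 0.4085]
ee_rot: [[0.988, 0.155, -0.0], [0.155, -0.988, 0.002], [0.0, -0.002, -1.0]]
force: [0.3, -0.0, 0.2]
finger_gap: 0.093
```

Emit:
send_rows --targets '[{"tx": 3,"ty": 4,"tz": 1,"turn": 0},{"tx": 6,"ty": 8,"tz": 2,"turn": 0},{"tx": 9,"ty": 12,"tz": 3,"turn": 0},{"tx": 12,"ty": 16,"tz": 3,"turn": 0},{"tx": 15,"ty": 20,"tz": 3,"turn": 0}]'

```text
t: 1.6
tool_pos: [0.5098, -0.0012, 0.4388]
ee_rot: [[0.988, 0.156, 0.001], [0.156, -0.988, 0.002], [0.001, -0.002, -1.0]]
force: [1.1, -1.2, -0.3]
finger_gap: 0.0929
```

```bash
python3 -c "
from workcell import env
o=env.get_obs();print(o['t'],o['joints'].round(4),o['tool_pos'].round(4),o['ee_rot'].round(4))"
```

```text
1.6 [-1.0420e-01 -9.3100e-02  1.3163e+00  1.8000e-03  1.9180e+00  1.3110e+00] [ 0.5098 -0.0012  0.4388] [[ 9.878e-01  1.555e-01  6.000e-04]
 [ 1.555e-01 -9.878e-01  1.700e-03]
 [ 9.000e-04 -1.500e-03 -1.000e+00]]
```

Emit:
send_rows --targets '[{"tx": 5,"ty": 0,"tz": 0,"turn": 0},{"tx": 10,"ty": 0,"tz": 0,"turn": 0},{"tx": 15,"ty": 0,"tz": 0,"turn": 0},{"tx": 20,"ty": 0,"tz": 0,"turn": 0},{"tx": 25,"ty": 0,"tz": 0,"turn": 0}]'

```text
t: 2.1
tool_pos: [0.7389, -0.0012, 0.4383]
ee_rot: [[0.988, 0.156, -0.002], [0.156, -0.988, 0.002], [-0.002, -0.002, -1.0]]
force: [0.4, -0.3, 0.8]
finger_gap: 0.0927
```

Emit:
send_rows --targets '[{"tx": 5,"ty": 0,"tz": 0,"turn": 0},{"tx": 10,"ty": 0,"tz": 0,"turn": 0},{"tx": 15,"ty": 0,"tz": 0,"turn": 0},{"tx": 15,"ty": 0,"tz": 0,"turn": 0},{"tx": 15,"ty": 0,"tz": 0,"turn": 0}]'

```text
t: 2.6
tool_pos: [0.819, -0.0011, 0.398]
ee_rot: [[0.987, 0.156, 0.038], [0.156, -0.988, 0.002], [0.038, 0.004, -0.999]]
force: [-0.1, -0.9, 0.3]
finger_gap: 0.0926
```

```bash
python3 -c "
from workcell import env
o=env.get_obs();print(o['t'],o['joints'].round(4),o['tool_pos'].round(4),o['ee_rot'].round(4))"
```

```text
2.6 [-0.066   0.9714  0.0251  0.0053  2.1068  1.3512] [ 0.819  -0.0011  0.398 ] [[ 0.9871  0.1557  0.0385]
 [ 0.1557 -0.9878  0.002 ]
 [ 0.0383  0.004  -0.9993]]
```

Emit:
send_rows --targets '[{"tx": 5,"ty": 0,"tz": 4,"turn": 0},{"tx": 10,"ty": 0,"tz": 4,"turn": 0},{"tx": 15,"ty": 0,"tz": 4,"turn": 0},{"tx": 20,"ty": 0,"tz": 4,"turn": 0},{"tx": 25,"ty": 0,"tz": 4,"turn": 0}]'

```text
t: 3.1
tool_pos: [0.8524, -0.0009, 0.3704]
ee_rot: [[0.984, 0.155, 0.085], [0.156, -0.988, 0.002], [0.085, 0.011, -0.996]]
force: [-0.3, 0.1, 0.4]
finger_gap: 0.0931
```

```bash
python3 -c "
from workcell import env
o=env.get_obs();print(o['t'],o['joints'].round(4),o['tool_pos'].round(4),o['ee_rot'].round(4))"
```

```text
3.1 [-0.0644  1.0085  0.0224  0.0082  2.0256  1.354 ] [ 0.8524 -0.0009  0.3704] [[ 0.9842  0.1551  0.0853]
 [ 0.1555 -0.9878  0.0019]
 [ 0.0845  0.0114 -0.9964]]
```

Emit:
send_rows --targets '[{"tx": 40,"ty": 0,"tz": 30,"turn": 0},{"tx": 40,"ty": 0,"tz": 30,"turn": 0},{"tx": 40,"ty": 0,"tz": 30,"turn": 0},{"tx": 40,"ty": 0,"tz": 30,"turn": 0},{"tx": 40,"ty": 0,"tz": 30,"turn": 0}]'

```text
t: 3.6
tool_pos: [0.8535, -0.0006, 0.4038]
ee_rot: [[0.979, 0.154, 0.134], [0.155, -0.988, 0.002], [0.132, 0.019, -0.991]]
force: [0.5, 0.5, -0.6]
finger_gap: 0.0926
```

```bash
python3 -c "
from workcell import env
o=env.get_obs();print(o['t'],o['joints'].round(4),o['tool_pos'].round(4),o['ee_rot'].round(4))"
```

```text
3.6 [-0.0653  0.9698  0.0224  0.0115  2.0157  1.3549] [ 8.535e-01 -6.000e-04  4.038e-01] [[ 0.9789  0.1543  0.1337]
 [ 0.1555 -0.9878  0.0017]
 [ 0.1323  0.0191 -0.991 ]]
```

Emit:
send_rows --targets '[{"tx": 50,"ty": 0,"tz": 25,"turn": 0},{"tx": 50,"ty": 0,"tz": 25,"turn": 0},{"tx": 50,"ty": 0,"tz": 25,"turn": 0},{"tx": 50,"ty": 0,"tz": 25,"turn": 0},{"tx": 50,"ty": 0,"tz": 25,"turn": 0}]'

```text
t: 4.1
tool_pos: [0.8748, -0.0004, 0.3999]
ee_rot: [[0.972, 0.153, 0.18], [0.155, -0.988, 0.002], [0.178, 0.026, -0.984]]
force: [0.3, 0.9, -0.2]
finger_gap: 0.0934
```

Emit:
send_rows --targets '[{"tx": 50,"ty": 0,"tz": 25,"turn": 0},{"tx": 50,"ty": 0,"tz": 25,"turn": 0},{"tx": 50,"ty": 0,"tz": 25,"turn": 0},{"tx": 50,"ty": 0,"tz": 25,"turn": 0},{"tx": 50,"ty": 0,"tz": 25,"turn": 0}]'

```text
t: 4.6
tool_pos: [0.8951, -0.0002, 0.3986]
ee_rot: [[0.962, 0.152, 0.227], [0.155, -0.988, 0.002], [0.224, 0.034, -0.974]]
force: [-0.6, -0.5, 0.0]
finger_gap: 0.093
```

Emit:
send_rows --targets '[{"tx": 50,"ty": 0,"tz": 50,"turn": 0},{"tx": 50,"ty": 0,"tz": 50,"turn": 0},{"tx": 50,"ty": 0,"tz": 50,"turn": 0},{"tx": 50,"ty": 0,"tz": 50,"turn": 0},{"tx": 50,"ty": 0,"tz": 50,"turn": 0}]'

```text
t: 5.1
tool_pos: [0.8832, -0.0, 0.4538]
ee_rot: [[0.95, 0.15, 0.275], [0.155, -0.988, 0.002], [0.272, 0.041, -0.962]]
force: [-0.0, 0.3, 0.4]
finger_gap: 0.0928
```

```bash
python3 -c "
from workcell import env
o=env.get_obs();print(o['t'],o['joints'].round(4),o['tool_pos'].round(4),o['ee_rot'].round(4))"
```

```text
5.1 [-0.0665  0.9205  0.0226  0.0211  1.9208  1.3582] [ 0.8832 -0.      0.4538] [[ 0.9498  0.1497  0.2747]
 [ 0.1553 -0.9879  0.0015]
 [ 0.2716  0.0412 -0.9615]]
```

Emit:
send_rows --targets '[{"tx": 50,"ty": 0,"tz": 30,"turn": -6},{"tx": 50,"ty": 0,"tz": 30,"turn": -12},{"tx": 50,"ty": 0,"tz": 30,"turn": -18},{"tx": 50,"ty": 0,"tz": 30,"turn": -18},{"tx": 50,"ty": 0,"tz": 30,"turn": -18}]'

```text
t: 5.6
tool_pos: [0.8985, -0.0049, 0.4545]
ee_rot: [[0.938, -0.157, 0.309], [-0.139, -0.987, -0.082], [0.318, 0.034, -0.948]]
force: [-0.9, 0.0, -0.5]
finger_gap: 0.0932
```

Emit:
send_rows --targets '[{"tx": 50,"ty": 0,"tz": 30,"turn": 0},{"tx": 50,"ty": 0,"tz": 30,"turn": 0},{"tx": 50,"ty": 0,"tz": 30,"turn": 0},{"tx": 50,"ty": 0,"tz": 30,"turn": 0},{"tx": 50,"ty": 0,"tz": 30,"turn": 0}]'

```text
t: 6.1
tool_pos: [0.917, -0.0102, 0.4591]
ee_rot: [[0.922, -0.155, 0.355], [-0.134, -0.988, -0.082], [0.363, 0.028, -0.931]]
force: [-0.4, -0.3, -0.4]
finger_gap: 0.0932
```

```bash
cat >> h.py <<'E'
def st():
    np.set_printoptions(precision=4,suppress=True)
    o=env.get_obs(); R=o['ee_rot']; z=R[:,2]; y=R[:,1]
    print('t',o['t'],'q',o['joints'],'p',o['tool_pos'],'F',o['force'],'gap',o['finger_gap'])
    print('tilt',np.degrees(np.arccos(-z[2])),'z az',np.degrees(np.arctan2(z[1],z[0])),'y az',np.degrees(np.arctan2(y[1],y[0])),'y elev',np.degrees(np.arcsin(y[2])))
    return o
E
python3 -c "
from h import *
st()"
```

```text
t 6.1 q [-0.0389  0.9278  0.0235 -0.0705  1.8229  1.652 ] p [ 0.917  -0.0102  0.4591] F [-0.3845 -0.2812 -0.367 ] gap 0.09322154521060502
tilt 21.35862649551585 z az -13.016254952922594 y az -98.9144081794049 y elev 1.6022925864550894
```

Emit:
send_rows --targets '[{"tx": 50,"ty": 0,"tz": 30,"turn": 0},{"tx": 50,"ty": 0,"tz": 30,"turn": 0},{"tx": 50,"ty": 0,"tz": 30,"turn": 0},{"tx": 50,"ty": 0,"tz": 30,"turn": 0},{"tx": 50,"ty": 0,"tz": 30,"turn": 0}]'

```text
t: 6.6
tool_pos: [0.9354, -0.014, 0.4645]
ee_rot: [[0.904, -0.152, 0.4], [-0.13, -0.988, -0.082], [0.408, 0.022, -0.913]]
force: [-0.6, 0.1, -0.2]
finger_gap: 0.0934
```

Emit:
send_rows --targets '[{"tx": 50,"ty": 0,"tz": 30,"turn": 0},{"tx": 50,"ty": 0,"tz": 30,"turn": 0},{"tx": 50,"ty": 0,"tz": 30,"turn": 0},{"tx": 50,"ty": 0,"tz": 30,"turn": 0},{"tx": 50,"ty": 0,"tz": 30,"turn": 0}]'

```text
t: 7.1
tool_pos: [0.9535, -0.0172, 0.4706]
ee_rot: [[0.883, -0.15, 0.445], [-0.126, -0.989, -0.082], [0.453, 0.016, -0.892]]
force: [0.1, -0.5, 0.3]
finger_gap: 0.0927
```

Emit:
send_rows --targets '[{"tx": 50,"ty": 0,"tz": 30,"turn": 0},{"tx": 50,"ty": 0,"tz": 30,"turn": 0},{"tx": 50,"ty": 0,"tz": 30,"turn": 0},{"tx": 50,"ty": 0,"tz": 30,"turn": 0},{"tx": 50,"ty": 0,"tz": 30,"turn": 0}]'

```text
t: 7.6
tool_pos: [0.9714, -0.0197, 0.4775]
ee_rot: [[0.86, -0.146, 0.489], [-0.122, -0.989, -0.081], [0.496, 0.01, -0.868]]
force: [0.7, 0.2, 0.6]
finger_gap: 0.0928
```

```bash
python3 -c "
from h import *
st()"
```

```text
t 7.6 q [-0.0512  0.9346  0.0235 -0.0563  1.6669  1.6437] p [ 0.9714 -0.0197  0.4775] F [0.6961 0.2083 0.6473] gap 0.09284773867671452
tilt 29.742325539851052 z az -9.41837042133944 y az -98.4183392534947 y elev 0.5713392611669427
```

```bash
python3 - <<'E'
from h import *
np.set_printoptions(precision=4,suppress=True)
# cap centroid triangulation
z=np.load('pics/scene0.npz'); 
p,e=tri(ray('scene',365.8,248.7),ray('top',272.64,258.75)); print('cap tri',p,e)
# plate edges via line fit in top picture, cast on z=.012
im=np.load('pics/top0.npz')['im']; P=pts('top',np.load('pics/top0.npz')['d'])
hsv=cv2.cvtColor(im,cv2.COLOR_RGB2HSV); pl=np.zeros(im.shape[:2],np.uint8)
pl[(hsv[...,1]<45)&(hsv[...,2]>60)]=255
def edge(rows,cols,axis,last):
    out=[]
    for a in (cols if axis==0 else rows):
        seg=pl[rows.start:rows.stop,a] if axis==0 else pl[a,cols.start:cols.stop]
        w=np.where(seg)[0]
        if len(w): out.append((a,rows.start+(w[-1]+.5 if last else w[0]-.5)) if axis==0 else (cols.start+(w[-1]+.5 if last else w[0]-.5),a))
    q=np.array([plane('top',u,v,.012)[:2] for u,v in out],np.float32)
    l=cv2.fitLine(q,cv2.DIST_HUBER,0,.01,.01).ravel(); return l
for nm,a in dict(near=(range(280,302),range(240,375),0,True),far=(range(210,226),[*range(240,262),*range(290,370)],0,False)).items():
    l=edge(*a); print(nm,l,'yaw',np.degrees(np.arctan(-l[0]/l[1])))
for b in [9.3]:
    yw=np.radians(b); o=np.array([.5866,.0323])+.06*np.array([-np.sin(yw),np.cos(yw)])
    print('origin',o,'ball',o-.0274*np.array([np.cos(yw),np.sin(yw)]))
g=P[215:290,262:290]; m=(g[...,2]>.0)&(hsv[215:290,262:290,0]>60)&(hsv[215:290,262:290,0]<90)&(hsv[215:290,262:290,1]>80)
ang=np.radians(9.3); t=g[m][:,:2]@np.array([-np.sin(ang),np.cos(ang)]); print('green y span',np.percentile(t,[2,50,98]), 'ball y',(.5498*-np.sin(ang)+.0871*np.cos(ang)))
E
```

```text
cap tri [0.5499 0.0892 0.0938] 0.0020817254775570143
near [ 0.1533 -0.9882  0.5055  0.0236] yaw 8.820744
far [ 0.1519 -0.9884  0.6698  0.0153] yaw 8.7361355
origin [0.5769 0.0915] ball [0.5499 0.0871]
green y span [-0.0197 -0.0055  0.0142] ball y -0.0028946479435950356
```

Emit:
send_rows --targets '[{"tx": -4,"ty": 0.8,"tz": -1.5,"turn": 4},{"tx": -8,"ty": 1.6,"tz": -3,"turn": 8},{"tx": -12.5,"ty": 2.4,"tz": -5,"turn": 12},{"tx": -17,"ty": 3.2,"tz": -7,"turn": 16},{"tx": -21,"ty": 4,"tz": -9,"turn": 18}]'

```text
t: 8.1
tool_pos: [0.8466, 0.0037, 0.4282]
ee_rot: [[0.856, 0.161, 0.492], [0.145, -0.987, 0.071], [0.497, 0.011, -0.868]]
force: [0.6, 0.7, 0.9]
finger_gap: 0.0929
```

Emit:
send_rows --targets '[{"tx": -4.3,"ty": 0.8,"tz": -2,"turn": 0},{"tx": -8.6,"ty": 1.6,"tz": -4,"turn": 0},{"tx": -13,"ty": 2.4,"tz": -6,"turn": 0},{"tx": -17,"ty": 3.2,"tz": -8,"turn": 0},{"tx": -21,"ty": 4,"tz": -10,"turn": 0}]' --hand 4.5

```text
t: 8.6
tool_pos: [0.6347, 0.044, 0.3275]
ee_rot: [[0.855, 0.161, 0.492], [0.145, -0.987, 0.071], [0.497, 0.011, -0.868]]
force: [0.3, 0.6, -0.6]
finger_gap: 0.0574
```

```bash
python3 -c "
from h import *
st()"
```

```text
t 8.6 q [-0.076  -0.3036  1.7911  0.119   1.1466  1.3091] p [0.6347 0.044  0.3275] F [ 0.3184  0.5586 -0.592 ] gap 0.057421064352117655
tilt 29.82399823507097 z az 8.213403051672973 y az -80.7185200186187 y elev 0.6122288973160463
```

Emit:
send_rows --targets '[{"tx": -3.2,"ty": 0.9,"tz": -3,"turn": 0},{"tx": -6.5,"ty": 1.8,"tz": -6,"turn": 0},{"tx": -10,"ty": 2.7,"tz": -9.5,"turn": 0},{"tx": -13,"ty": 3.5,"tz": -13,"turn": 0},{"tx": -13.7,"ty": 3.6,"tz": -14,"turn": 0}]'

```text
t: 9.1
tool_pos: [0.4922, 0.0807, 0.1799]
ee_rot: [[0.86, 0.163, 0.484], [0.146, -0.987, 0.072], [0.489, 0.009, -0.872]]
force: [0.5, 0.4, -0.2]
finger_gap: 0.045
```

```bash
python3 -c "
from h import *
o=st(); g,_=grab('scene','s1'); g2,_=grab('top','t1')
a=np.array([-.494,-.0765,.866]); b=np.array([.550,.088,.096]); d=o['tool_pos']-b; print('along',d@a,'perp',d-d@a*a)
cv2.imwrite('pics/s1z.png',cv2.hconcat([cv2.resize(x[...,::-1],(400,400)) for x in (g[170:310,290:430],g2[190:330,200:340])]))
"
```

```text
t 9.1 q [ 0.0081 -0.7065  2.3283  0.0797  1.0141  1.3886] p [0.4922 0.0807 0.1799] F [ 0.4804  0.4167 -0.1525] gap 0.0450101252581746
tilt 29.28992859553894 z az 8.411688713214215 y az -80.64609276914392 y elev 0.528491803869968
along 0.10180127906269568 perp [-0.0075  0.0005 -0.0042]
```

View pics/s1z.png

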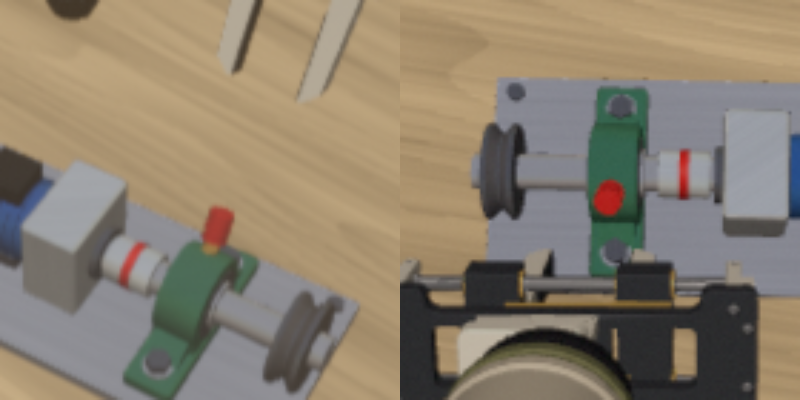

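Emit:
send_rows --targets '[{"tx": 1.8,"ty": 0.2,"tz": -1.4,"turn": 0},{"tx": 3,"ty": 0.3,"tz": -3.5,"turn": 0},{"tx": 4.5,"ty": 0.5,"tz": -6,"turn": 0},{"tx": 6,"ty": 0.7,"tz": -8.8,"turn": 0},{"tx": 6.3,"ty": 0.8,"tz": -9.3,"turn": 0}]'

```text
t: 9.7
tool_pos: [0.5587, 0.0881, 0.0892]
ee_rot: [[0.859, 0.162, 0.486], [0.146, -0.987, 0.071], [0.491, 0.01, -0.871]]
force: [-1.2, 0.6, -0.8]
finger_gap: 0.0453
```

```bash
python3 -c "
from h import *
o=st()
a=np.array([-.494,-.0765,.866]); b=np.array([.550,.088,.096]); d=o['tool_pos']-b; print('along',d@a,'perp',d-d@a*a)
g,_=grab('scene','s2');cv2.imwrite('pics/s2z.png',cv2.resize(g[170:310,290:430,::-1],(560,560)))
"
```

```text
t 9.7 q [ 0.0268 -0.3353  2.2583  0.089   0.71    1.3801] p [0.5587 0.0881 0.0892] F [-1.1697  0.5507 -0.8394] gap 0.04528596100233358
tilt 29.427455301165715 z az 8.306404895484464 y az -80.6914015544586 y elev 0.5652927552113128
along -0.010218631614707707 perp [ 0.0037 -0.0007  0.002 ]
```

View pics/s2z.png

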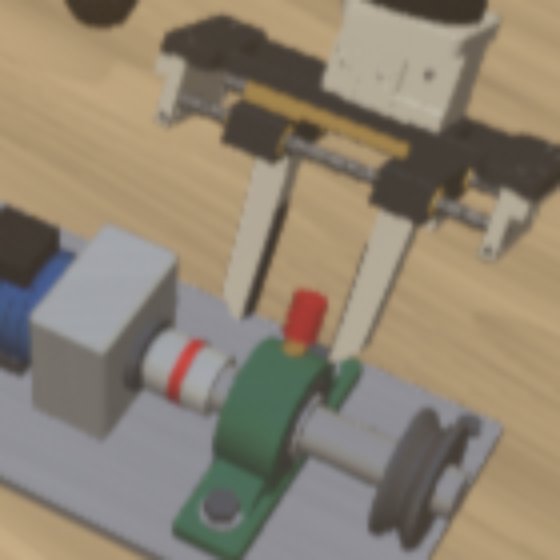

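```bash
python3 -c "
from h import *
K,o,R=cal('scene')
def pr(p):
    c=R.T@(np.array(p)-o); return K[:2,:2]@(c[:2]/c[2])+K[:2,2]
f=lambda p:((pr(p)-[290,170])*4).round(0)
b=np.array([.550,.088,.096]);a=np.array([-.494,-.0765,.866])
print('tcp',f([.5587,.0881,.0892]),'rim',f(b-.012*a),'top',f(b+.01*a),'housing',f(b-.02*a))
g=np.load('pics/s2.npz')['im'];h=cv2.cvtColor(g,cv2.COLOR_RGB2HSV)
red=((h[...,0]<8)|(h[...,0]>172))&(h[...,1]>150)&(h[...,2]>80)
k,l,s,c=cv2.connectedComponentsWithStats(red.astype(np.uint8))
for i in range(1,k):
  if s[i,4]>20 and 320<c[i][0]<400: print(s[i],c[i],(c[i]-[290,170])*4)
"
```

```text
tcp [288. 330.] rim [292. 332.] top [305. 292.] housing [287. 347.]
[375   0  33   9 157] [393.60509554   2.55414013] [ 414.42038217 -669.78343949]
[361 243  11  13  94] [365.84042553 248.71276596] [303.36170213 314.85106383]
[333 256   7  13  26] [335.11538462 261.30769231] [180.46153846 365.23076923]
```

Emit:
send_rows --targets '[{"tx": -0.3,"ty": 0.05,"tz": -0.2,"turn": 0},{"tx": -0.3,"ty": 0.05,"tz": -0.2,"turn": 0},{"tx": -0.3,"ty": 0.05,"tz": -0.2,"turn": 0},{"tx": -0.3,"ty": 0.05,"tz": -0.2,"turn": 0},{"tx": -0.3,"ty": 0.05,"tz": -0.2,"turn": 0}]' --hand 1.2

```text
t: 10.25
tool_pos: [0.5562, 0.0898, 0.0895]
ee_rot: [[0.857, 0.162, 0.488], [0.145, -0.987, 0.073], [0.494, 0.008, -0.87]]
force: [-2.5, 7.0, 3.3]
finger_gap: 0.016
```

```bash
python3 -c "
from h import *
o=st()
a=np.array([-.494,-.0765,.866]); b=np.array([.550,.088,.096]); d=o['tool_pos']-b; print('along',d@a,'perp',d-d@a*a)
"
```

```text
t 10.25 q [ 0.0297 -0.346   2.2667  0.0901  0.7094  1.3824] p [0.5562 0.0898 0.0895] F [-2.4882  7.0143  3.2781] gap 0.015966283756470308
tilt 29.590048274084094 z az 8.513366517229613 y az -80.66672128902732 y elev 0.46556046535426016
along -0.008851381015553004 perp [0.0018 0.0012 0.0012]
```

Emit:
send_rows --targets '[{"tx": -0.5,"ty": -0.1,"tz": 0.9,"turn": 0},{"tx": -1,"ty": -0.15,"tz": 1.75,"turn": 0},{"tx": -1.5,"ty": -0.25,"tz": 2.6,"turn": 0},{"tx": -2.5,"ty": -0.4,"tz": 4.3,"turn": 0},{"tx": -4,"ty": -0.5,"tz": 8,"turn": 0}]'

```text
t: 10.75
tool_pos: [0.5139, 0.0846, 0.1671]
ee_rot: [[0.86, 0.162, 0.484], [0.145, -0.987, 0.073], [0.489, 0.007, -0.872]]
force: [0.7, -0.4, 0.2]
finger_gap: 0.0161
```

```bash
python3 -c "
from h import *
o=st(); g,_=grab('scene','s3'); g2,_=grab('top','t3')
cv2.imwrite('pics/s3z.png',cv2.hconcat([cv2.resize(x[...,::-1],(400,400)) for x in (g[170:310,290:430],g2[190:330,200:340])]))
"
```

```text
t 10.75 q [ 0.0179 -0.6063  2.2929  0.0791  0.9488  1.3945] p [0.5139 0.0846 0.1671] F [ 0.7241 -0.4432  0.1989] gap 0.016071824029922462
tilt 29.298943436685118 z az 8.563780219680954 y az -80.67240986619635 y elev 0.42859092360062045
```

View pics/s3z.png

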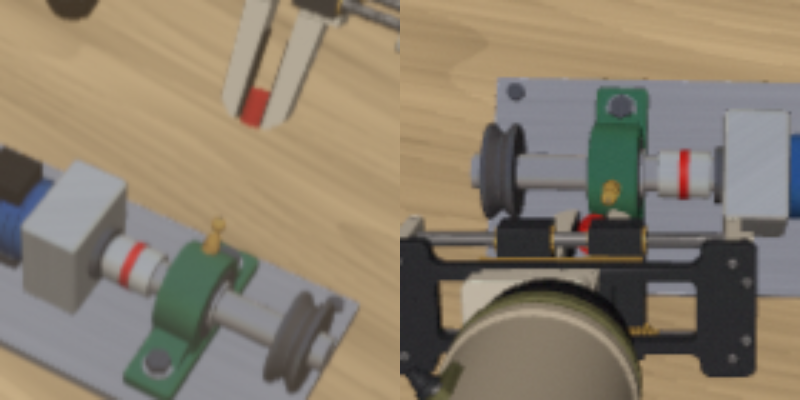

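Emit:
send_rows --targets '[{"tx": -1,"ty": 4,"tz": 0,"turn": 0},{"tx": -2,"ty": 8.5,"tz": 0,"turn": 0},{"tx": -3,"ty": 13,"tz": -0.5,"turn": 0},{"tx": -4,"ty": 17.5,"tz": -1.5,"turn": 0},{"tx": -4.8,"ty": 22,"tz": -3,"turn": 0}]'

```text
t: 11.35
tool_pos: [0.4705, 0.3076, 0.1487]
ee_rot: [[0.85, 0.163, 0.501], [0.144, -0.987, 0.076], [0.506, 0.008, -0.862]]
force: [1.5, -0.8, 1.3]
finger_gap: 0.0158
```

```bash
python3 -c "
from h import *
o=st()
c={}
for n,f,box in (('scene','s3',(235,265,350,385)),('top','t3',(240,268,262,285))):
    g=np.load(f'pics/{f}.npz')['im'];h=cv2.cvtColor(g,cv2.COLOR_RGB2HSV)
    m=(h[...,0]>12)&(h[...,0]<32)&(h[...,1]>110); r0,r1,c0,c1=box
    v,u=np.nonzero(m[r0:r1,c0:c1]); v+=r0;u+=c0
    print(n,len(v),u.min(),u.max(),v.min(),v.max())
    for y in range(v.min(),v.max()+1): print(y,u[v==y].min(),u[v==y].max(),end='; ')
    print()
"
```

```text
t 11.35 q [ 0.6511 -0.362   2.1684 -0.3193  0.8852  2.203 ] p [0.4705 0.3076 0.1487] F [ 1.5475 -0.8208  1.2976] gap 0.015813445985946986
tilt 30.41314889480505 z az 8.619707695339994 y az -80.63611087465029 y elev 0.43681750614398157
scene 56 361 368 246 258
246 365 365; 247 364 368; 248 364 368; 249 364 368; 250 365 367; 251 365 366; 252 363 366; 253 363 366; 254 362 366; 255 361 366; 256 361 366; 257 361 366; 258 362 365; 
top 41 271 276 253 261
253 273 274; 254 271 276; 255 271 276; 256 271 276; 257 271 276; 258 271 275; 259 271 275; 260 271 274; 261 272 273;
```

```bash
python3 -c "
from h import *
np.set_printoptions(precision=4,suppress=True)
print(tri(ray('scene',366,248.2),ray('top',273.5,255.6)), plane('scene',366,248.2,.096), plane('top',273.5,255.6,.096))
"
```

```text
(array([0.554 , 0.0897, 0.0998]), np.float64(0.005973478851680641)) [0.5497 0.0906 0.096 ] [0.5563 0.0876 0.096 ]
```

Emit:
send_rows --targets '[{"tx": -0.4,"ty": 2.3,"tz": -3.5,"turn": 0},{"tx": -0.8,"ty": 4.6,"tz": -7,"turn": 0},{"tx": -0.8,"ty": 4.6,"tz": -10.5,"turn": 0},{"tx": -0.8,"ty": 4.6,"tz": -12.5,"turn": 0},{"tx": -0.8,"ty": 4.6,"tz": -12.9,"turn": 0}]'

```text
t: 11.85
tool_pos: [0.4602, 0.352, 0.0158]
ee_rot: [[0.852, 0.163, 0.497], [0.147, -0.987, 0.073], [0.502, 0.011, -0.865]]
force: [0.2, -0.3, -0.4]
finger_gap: 0.0161
```

```bash
python3 -c "
from h import *
o=st(); g,_=grab('scene','s4'); g2,_=grab('top','t4')
cv2.imwrite('pics/s4z.png',cv2.hconcat([cv2.resize(x[...,::-1],(400,400)) for x in (g[220:380,420:580],g2[210:370,70:230])]))
"
```

```text
t 11.85 q [ 0.7508 -0.0451  2.1722 -0.5052  0.6313  2.5085] p [0.4602 0.352  0.0158] F [ 0.2161 -0.3058 -0.3928] gap 0.0160899814411259
tilt 30.13331874827777 z az 8.340903849586612 y az -80.60024696260555 y elev 0.6145577815921719
```

View pics/s4z.png

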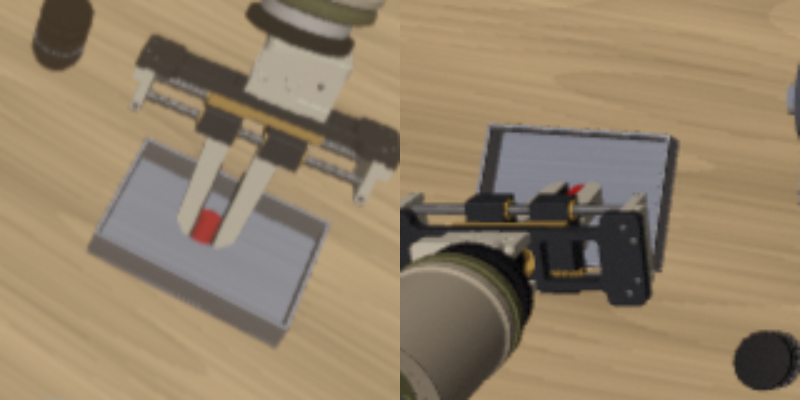

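```bash
python3 -c "
from h import *
np.set_printoptions(precision=4,suppress=True)
print(tri(ray('scene',366,248.2),ray('top',272.8,258.7)), plane('scene',366,248.2,.096), plane('top',272.8,258.7,.096))
"
```

```text
(array([0.5497, 0.089 , 0.095 ]), np.float64(0.0026831301467180628)) [0.5497 0.0906 0.096 ] [0.5502 0.0877 0.096 ]
```

Emit:
send_rows --targets '[{"tx": 0,"ty": 0,"tz": 0,"turn": 0},{"tx": 0,"ty": 0,"tz": 0,"turn": 0},{"tx": 0,"ty": 0,"tz": 0,"turn": 0},{"tx": -1,"ty": -0.2,"tz": 2,"turn": 0},{"tx": -3,"ty": -0.5,"tz": 6,"turn": 0}]' --hand 4

```text
t: 12.45
tool_pos: [0.4309, 0.3462, 0.0771]
ee_rot: [[0.853, 0.162, 0.496], [0.145, -0.987, 0.071], [0.501, 0.011, -0.865]]
force: [0.4, 0.9, 1.2]
finger_gap: 0.0394
```

```bash
python3 -c "
from h import *
o=st(); g,_=grab('scene','s5')
cv2.imwrite('pics/s5z.png',cv2.resize(g[220:380,420:580,::-1],(400,400)))
"
```

```text
t 12.45 q [ 0.7914 -0.2377  2.2104 -0.4423  0.7866  2.4515] p [0.4309 0.3462 0.0771] F [0.3797 0.8567 1.2399] gap 0.03939375696829985
tilt 30.103327642934936 z az 8.174045254835631 y az -80.7044442776195 y elev 0.6501344812792353
```

View pics/s5z.png

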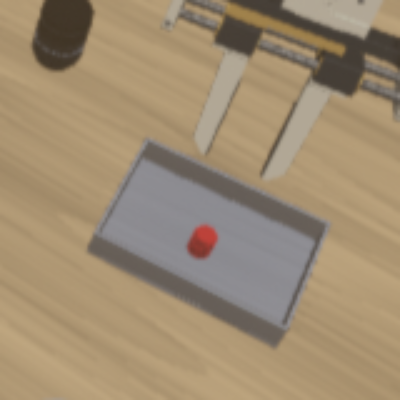

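The cap is lying in the tray (scene at about (500,316)), and its red body is clear of the fingers. The bare ball is at about (0.550, 0.089, 0.0955). I'll rise, turn the tool by 180°, and over-reach again to bring it upright.

Emit:
send_rows --targets '[{"tx": 1,"ty": -0.5,"tz": 4,"turn": 8.5},{"tx": 2.5,"ty": -2,"tz": 8.5,"turn": 17},{"tx": 4,"ty": -4,"tz": 13,"turn": 25.5},{"tx": 6,"ty": -6,"tz": 17,"turn": 34},{"tx": 9,"ty": -8,"tz": 20.5,"turn": 42.5}]' --hand 7

```text
t: 13.0
tool_pos: [0.4798, 0.3052, 0.2132]
ee_rot: [[0.712, 0.569, 0.411], [0.495, -0.822, 0.28], [0.497, 0.004, -0.868]]
force: [0.9, 0.0, -0.2]
finger_gap: 0.0696
```

Emit:
send_rows --targets '[{"tx": 3,"ty": -2,"tz": 2,"turn": 8.5},{"tx": 6,"ty": -4,"tz": 4,"turn": 17},{"tx": 9,"ty": -6,"tz": 6,"turn": 25.5},{"tx": 12,"ty": -8,"tz": 8,"turn": 34},{"tx": 15,"ty": -9,"tz": 10,"turn": 42.5}]'

```text
t: 13.5
tool_pos: [0.6279, 0.2146, 0.3136]
ee_rot: [[0.295, 0.939, 0.176], [0.816, -0.344, 0.465], [0.497, 0.006, -0.867]]
force: [0.2, 1.6, 1.3]
finger_gap: 0.07
```

```bash
python3 -c "
from h import *
st()"
```

```text
t 13.5 q [-0.0218  0.0151  1.5278  0.4936  1.4288  0.2985] p [0.6279 0.2146 0.3136] F [0.222  1.6499 1.3426] gap 0.06997991630971401
tilt 29.832370848712593 z az 69.28754087826809 y az -20.100059266929648 y elev 0.35117324336752526
```

Emit:
send_rows --targets '[{"tx": 2,"ty": -2,"tz": 2,"turn": 8.5},{"tx": 4,"ty": -4,"tz": 4,"turn": 17},{"tx": 6,"ty": -6,"tz": 6,"turn": 25.5},{"tx": 8,"ty": -8,"tz": 8,"turn": 34},{"tx": 10,"ty": -10,"tz": 10,"turn": 42.5}]'

```text
t: 14.0
tool_pos: [0.7195, 0.1264, 0.4052]
ee_rot: [[-0.236, 0.963, -0.127], [0.834, 0.268, 0.482], [0.498, 0.008, -0.867]]
force: [1.2, 1.4, -0.4]
finger_gap: 0.07
```

Emit:
send_rows --targets '[{"tx": 1,"ty": -0.5,"tz": 0.5,"turn": 8.5},{"tx": 2,"ty": -1,"tz": 1,"turn": 17},{"tx": 3,"ty": -1.5,"tz": 2,"turn": 25.5},{"tx": 4,"ty": -1.5,"tz": 3,"turn": 34},{"tx": 5,"ty": -1.5,"tz": 4,"turn": 42.5}]'

```text
t: 14.5
tool_pos: [0.7024, 0.1125, 0.4043]
ee_rot: [[-0.681, 0.656, -0.325], [0.56, 0.752, 0.347], [0.472, 0.054, -0.88]]
force: [0.2, 0.3, 1.0]
finger_gap: 0.0696
```

```bash
python3 -c "
from h import *
st()"
```

```text
t 14.5 q [-0.0844  1.0178  0.0273  0.499   2.4142 -0.6279] p [0.7024 0.1125 0.4043] F [0.1962 0.3275 0.9527] gap 0.06959594637402826
tilt 28.377114119286144 z az 133.13686894849133 y az 48.89548400565351 y elev 3.10242936478679
```

Emit:
send_rows --targets '[{"tx": -2,"ty": -1,"tz": 0,"turn": 8.5},{"tx": -4,"ty": -1,"tz": 0,"turn": 17},{"tx": -6,"ty": -1,"tz": 0,"turn": 25.5},{"tx": -6,"ty": -1,"tz": 0,"turn": 34},{"tx": -6,"ty": -1,"tz": 0,"turn": 42.5}]'

```text
t: 15.0
tool_pos: [0.6407, 0.1022, 0.4045]
ee_rot: [[-0.879, -0.029, -0.477], [-0.052, 0.998, 0.034], [0.475, 0.055, -0.879]]
force: [-0.2, -0.3, 0.4]
finger_gap: 0.0701
```

```bash
python3 -c "
from h import *
st()"
```

```text
t 15.0 q [ 0.0464  1.0188  0.0263  0.1071  2.5891 -1.4906] p [0.6407 0.1022 0.4045] F [-0.2206 -0.261   0.425 ] gap 0.07006688024208607
tilt 28.537782148711425 z az 175.91767475877472 y az 91.68865372096823 y elev 3.129894341829256
```

Emit:
send_rows --targets '[{"tx": 50,"ty": 8,"tz": 25,"turn": 6.5},{"tx": 50,"ty": 8,"tz": 25,"turn": 13},{"tx": 50,"ty": 8,"tz": 25,"turn": 13},{"tx": 50,"ty": 8,"tz": 25,"turn": 13},{"tx": 50,"ty": 8,"tz": 25,"turn": 13}]'

```text
t: 15.5
tool_pos: [0.646, 0.1032, 0.4015]
ee_rot: [[-0.859, -0.251, -0.446], [-0.247, 0.967, -0.068], [0.448, 0.052, -0.893]]
force: [-0.2, -0.6, 0.2]
finger_gap: 0.07
```

Emit:
send_rows --targets '[{"tx": 50,"ty": 8,"tz": 25,"turn": 0},{"tx": 50,"ty": 8,"tz": 25,"turn": 0},{"tx": 50,"ty": 8,"tz": 25,"turn": 0},{"tx": 50,"ty": 8,"tz": 25,"turn": 0},{"tx": 50,"ty": 8,"tz": 25,"turn": 0}]'

```text
t: 16.0
tool_pos: [0.6547, 0.1051, 0.3992]
ee_rot: [[-0.872, -0.252, -0.419], [-0.249, 0.966, -0.064], [0.421, 0.049, -0.906]]
force: [-0.9, -0.3, -0.7]
finger_gap: 0.07
```

Emit:
send_rows --targets '[{"tx": 50,"ty": 8,"tz": 25,"turn": 0},{"tx": 50,"ty": 8,"tz": 25,"turn": 0},{"tx": 50,"ty": 8,"tz": 25,"turn": 0},{"tx": 50,"ty": 8,"tz": 25,"turn": 0},{"tx": 50,"ty": 8,"tz": 25,"turn": 0}]'

```text
t: 16.5
tool_pos: [0.6641, 0.1069, 0.3968]
ee_rot: [[-0.885, -0.254, -0.39], [-0.251, 0.966, -0.059], [0.392, 0.046, -0.919]]
force: [-0.1, -0.2, 0.3]
finger_gap: 0.0697
```

```bash
python3 -c "
from h import *
st()"
```

```text
t 16.5 q [ 0.0955  1.0113  0.0236 -0.0365  2.5118 -1.7665] p [0.6641 0.1069 0.3968] F [-0.0656 -0.2162  0.2675] gap 0.0697082222190942
tilt 23.258356734482426 z az -171.41159258405935 y az 104.71035813801787 y elev 2.6244146632796808
```

Emit:
send_rows --targets '[{"tx": 50,"ty": 8,"tz": -30,"turn": 0},{"tx": 50,"ty": 8,"tz": -30,"turn": 0},{"tx": 50,"ty": 8,"tz": -30,"turn": 0},{"tx": 50,"ty": 8,"tz": -20,"turn": 0},{"tx": 50,"ty": 8,"tz": -20,"turn": 0}]'

```text
t: 17.0
tool_pos: [0.7354, 0.1184, 0.2441]
ee_rot: [[-0.897, -0.255, -0.361], [-0.253, 0.966, -0.054], [0.363, 0.043, -0.931]]
force: [-0.1, -0.5, -1.0]
finger_gap: 0.0698
```

```bash
python3 -c "
from h import *
st()"
```

```text
t 17.0 q [ 0.0999  1.1845  0.0244 -0.024   2.3062 -1.7498] p [0.7354 0.1184 0.2441] F [-0.1429 -0.5043 -0.9691] gap 0.06980808000081622
tilt 21.428602215817893 z az -171.48247902753667 y az 104.78346998837671 y elev 2.452809107605729
```

Lower now, so I'll push outward, level.

Emit:
send_rows --targets '[{"tx": 50,"ty": 8,"tz": 0,"turn": 0},{"tx": 50,"ty": 8,"tz": 0,"turn": 0},{"tx": 50,"ty": 8,"tz": 0,"turn": 0},{"tx": 50,"ty": 8,"tz": 0,"turn": 0},{"tx": 50,"ty": 8,"tz": 0,"turn": 0}]'

```text
t: 17.5
tool_pos: [0.7628, 0.1229, 0.1927]
ee_rot: [[-0.911, -0.256, -0.323], [-0.255, 0.966, -0.048], [0.324, 0.039, -0.945]]
force: [-0.5, -1.2, 0.9]
finger_gap: 0.0703
```

Emit:
send_rows --targets '[{"tx": 50,"ty": 8,"tz": 0,"turn": 0},{"tx": 50,"ty": 8,"tz": 0,"turn": 0},{"tx": 50,"ty": 8,"tz": 0,"turn": 0},{"tx": 50,"ty": 8,"tz": 0,"turn": 0},{"tx": 50,"ty": 8,"tz": 0,"turn": 0}]'

```text
t: 18.0
tool_pos: [0.7871, 0.1269, 0.148]
ee_rot: [[-0.924, -0.258, -0.283], [-0.257, 0.966, -0.041], [0.284, 0.034, -0.958]]
force: [-0.2, -0.2, 0.8]
finger_gap: 0.0704
```

```bash
python3 -c "
from h import *
st()"
```

```text
t 18.0 q [ 0.1015  1.281   0.0237 -0.0147  2.1267 -1.7411] p [0.7871 0.1269 0.148 ] F [-0.1677 -0.2341  0.7746] gap 0.07040858061764578
tilt 16.62425404868746 z az -171.6735785194464 y az 104.95036137525544 y elev 1.972553478987113
```

Emit:
send_rows --targets '[{"tx": 50,"ty": 8,"tz": 18,"turn": 0},{"tx": 50,"ty": 8,"tz": 18,"turn": 0},{"tx": 50,"ty": 8,"tz": 18,"turn": 0},{"tx": 50,"ty": 8,"tz": 18,"turn": 0},{"tx": 50,"ty": 8,"tz": 18,"turn": 0}]'

```text
t: 18.5
tool_pos: [0.7968, 0.1286, 0.1741]
ee_rot: [[-0.936, -0.259, -0.239], [-0.259, 0.965, -0.034], [0.24, 0.03, -0.97]]
force: [-0.6, 0.6, 0.2]
finger_gap: 0.0701
```

```bash
python3 -c "
from h import *
st()"
```

```text
t 18.5 q [ 0.1012  1.2475  0.0227 -0.0118  2.1152 -1.7403] p [0.7968 0.1286 0.1741] F [-0.5829  0.6165  0.2442] gap 0.07012285583216601
tilt 13.983299388411064 z az -171.80749577106513 y az 105.02502022402597 y elev 1.6968964052555053
```

Emit:
send_rows --targets '[{"tx": 50,"ty": 8,"tz": 14,"turn": 0},{"tx": 50,"ty": 8,"tz": 14,"turn": 0},{"tx": 50,"ty": 8,"tz": 14,"turn": 0},{"tx": 50,"ty": 8,"tz": 14,"turn": 0},{"tx": 50,"ty": 8,"tz": 14,"turn": 0}]'

```text
t: 19.0
tool_pos: [0.8109, 0.1309, 0.179]
ee_rot: [[-0.945, -0.26, -0.196], [-0.26, 0.965, -0.027], [0.196, 0.025, -0.98]]
force: [0.0, 0.4, -0.3]
finger_gap: 0.0698
```

Emit:
send_rows --targets '[{"tx": 50,"ty": 8,"tz": 16,"turn": 0},{"tx": 50,"ty": 8,"tz": 16,"turn": 0},{"tx": 50,"ty": 8,"tz": 16,"turn": 0},{"tx": 50,"ty": 8,"tz": 16,"turn": 0},{"tx": 50,"ty": 8,"tz": 16,"turn": 0}]'

```text
t: 19.5
tool_pos: [0.824, 0.1331, 0.1903]
ee_rot: [[-0.953, -0.261, -0.151], [-0.261, 0.965, -0.02], [0.151, 0.02, -0.988]]
force: [0.5, -0.5, -1.4]
finger_gap: 0.0696
```

Emit:
send_rows --targets '[{"tx": 50,"ty": 8,"tz": 16,"turn": 0},{"tx": 50,"ty": 8,"tz": 16,"turn": 0},{"tx": 50,"ty": 8,"tz": 16,"turn": 0},{"tx": 50,"ty": 8,"tz": 16,"turn": 0},{"tx": 50,"ty": 8,"tz": 16,"turn": 0}]'

```text
t: 20.0
tool_pos: [0.8382, 0.1354, 0.1989]
ee_rot: [[-0.959, -0.262, -0.106], [-0.262, 0.965, -0.013], [0.105, 0.015, -0.994]]
force: [0.2, 0.5, 0.2]
finger_gap: 0.0704
```

Emit:
send_rows --targets '[{"tx": 50,"ty": 8,"tz": 16,"turn": 0},{"tx": 50,"ty": 8,"tz": 16,"turn": 0},{"tx": 50,"ty": 8,"tz": 16,"turn": 0},{"tx": 50,"ty": 8,"tz": 16,"turn": 0},{"tx": 50,"ty": 8,"tz": 16,"turn": 0}]'

```text
t: 20.5
tool_pos: [0.8533, 0.1379, 0.2058]
ee_rot: [[-0.963, -0.262, -0.059], [-0.262, 0.965, -0.005], [0.059, 0.01, -0.998]]
force: [0.1, -0.6, -0.7]
finger_gap: 0.0699
```

```bash
python3 -c "
from h import *
st()"
```

```text
t 20.5 q [ 0.1007  1.1996  0.0235  0.0007  1.9779 -1.7353] p [0.8533 0.1379 0.2058] F [ 0.0741 -0.5534 -0.7018] gap 0.06986396111529092
tilt 3.40693402950822 z az -174.87682322036005 y az 105.19161492047172 y elev 0.5962965691459786
```

Emit:
send_rows --targets '[{"tx": 50,"ty": 8,"tz": 25,"turn": 0},{"tx": 50,"ty": 8,"tz": 25,"turn": 0},{"tx": 50,"ty": 8,"tz": 25,"turn": 0},{"tx": 50,"ty": 8,"tz": 25,"turn": 0},{"tx": 50,"ty": 8,"tz": 25,"turn": 0}]'

```text
t: 21.0
tool_pos: [0.8604, 0.139, 0.2395]
ee_rot: [[-0.965, -0.262, -0.012], [-0.262, 0.965, 0.002], [0.011, 0.005, -1.0]]
force: [0.3, -0.3, -0.3]
finger_gap: 0.0698
```

```bash
python3 -c "
from h import *
st()
P=pts('top',np.load('pics/top0.npz')['d'])
q=P[335:370,495:540]; m=(q[...,2]>.166)&(q[...,2]<.175)&(q[...,1]<-.3); w=q[m]
print(len(w),w.mean(0),cv2.minEnclosingCircle(w[:,:2].astype(np.float32)))
P=pts('scene',np.load('pics/scene0.npz')['d']); q=P[95:140,225:250]; m=(q[...,2]>.166)&(q[...,2]<.175); w=q[m]
print(len(w),w.mean(0),cv2.minEnclosingCircle(w[:,:2].astype(np.float32)))
m=(q[...,2]>.11)&(q[...,2]<.155); w=q[m]; print('barrel visible',w.mean(0))
"
```

```text
t 21.0 q [ 0.0999  1.1609  0.0231  0.0037  1.969  -1.7347] p [0.8604 0.139  0.2395] F [ 0.2554 -0.2845 -0.3453] gap 0.06983158785190656
tilt 0.6784451322896182 z az 168.84134921074036 y az 105.1977144801534 y elev 0.30120898931686085
312 [ 0.455  -0.3497  0.17  ] ((0.45628440380096436, -0.3504851162433624), 0.016730066388845444)
95 [ 0.4554 -0.3459  0.1687] ((0.4532405734062195, -0.34645241498947144), 0.018600286915898323)
barrel visible [ 0.4617 -0.339   0.1328]
```

Emit:
send_rows --targets '[{"tx": -3,"ty": -3.6,"tz": 0.5,"turn": -5},{"tx": -6,"ty": -7.2,"tz": 1,"turn": -10},{"tx": -9,"ty": -10.8,"tz": 1.5,"turn": -15},{"tx": -12,"ty": -14.4,"tz": 2,"turn": -20},{"tx": -15,"ty": -18,"tz": 2,"turn": -20}]'

```text
t: 21.5
tool_pos: [0.7391, -0.0065, 0.2579]
ee_rot: [[-0.996, 0.087, -0.01], [0.087, 0.996, 0.006], [0.01, 0.005, -1.0]]
force: [0.7, -1.6, 0.2]
finger_gap: 0.0701
```

Emit:
send_rows --targets '[{"tx": -3,"ty": -3.6,"tz": 0,"turn": 0},{"tx": -6,"ty": -7.2,"tz": 0,"turn": 0},{"tx": -9,"ty": -10.8,"tz": 0,"turn": 0},{"tx": -12,"ty": -14.4,"tz": 0,"turn": 0},{"tx": -15,"ty": -18,"tz": -0.5,"turn": 0}]'

```text
t: 22.0
tool_pos: [0.5879, -0.1878, 0.254]
ee_rot: [[-0.996, 0.087, -0.008], [0.087, 0.996, 0.005], [0.008, 0.005, -1.0]]
force: [-0.2, -0.5, 0.4]
finger_gap: 0.0703
```

```bash
python3 -c "
from h import *
o=st(); print((np.array([.4553,-.349,.097])-o['tool_pos'])*100)"
```

```text
t 22.0 q [-0.3933  0.174   1.3762  0.0018  1.6007 -1.877 ] p [ 0.5879 -0.1878  0.254 ] F [-0.1823 -0.4944  0.4478] gap 0.07025485309213189
tilt 0.5453897053150603 z az 146.310108041885 y az 85.01086438797621 y elev 0.26192135312261955
[-13.255  -16.1249 -15.6986]
```

Emit:
send_rows --targets '[{"tx": -3,"ty": -3.6,"tz": 0,"turn": 0},{"tx": -6,"ty": -7.2,"tz": 0,"turn": 0},{"tx": -9,"ty": -10.9,"tz": 0,"turn": 0},{"tx": -12,"ty": -14.6,"tz": 0,"turn": 0},{"tx": -13.3,"ty": -16.1,"tz": -2,"turn": 0}]'

```text
t: 22.5
tool_pos: [0.4533, -0.3528, 0.2374]
ee_rot: [[-0.996, 0.09, -0.004], [0.09, 0.996, 0.0], [0.004, -0.0, -1.0]]
force: [0.2, 0.6, 0.2]
finger_gap: 0.0701
```

```bash
python3 -c "
from h import *
o=st(); print((np.array([.4553,-.349,.097])-o['tool_pos'])*100)
g,_=grab('scene','s6'); g2,_=grab('top','t6')
cv2.imwrite('pics/s6z.png',cv2.hconcat([cv2.resize(x[...,::-1],(400,400)) for x in (g[50:210,160:320],g2[270:430,420:580])]))
"
```

```text
t 22.5 q [-0.7488  0.0579  1.5312 -0.0027  1.5558 -2.2295] p [ 0.4533 -0.3528  0.2374] F [0.1518 0.5861 0.2178] gap 0.07007998889788081
tilt 0.24875177335416723 z az 175.74168973816566 y az 84.83929826264965 y elev -0.003917629040518628
[  0.196    0.3812 -14.0391]
```

View pics/s6z.png

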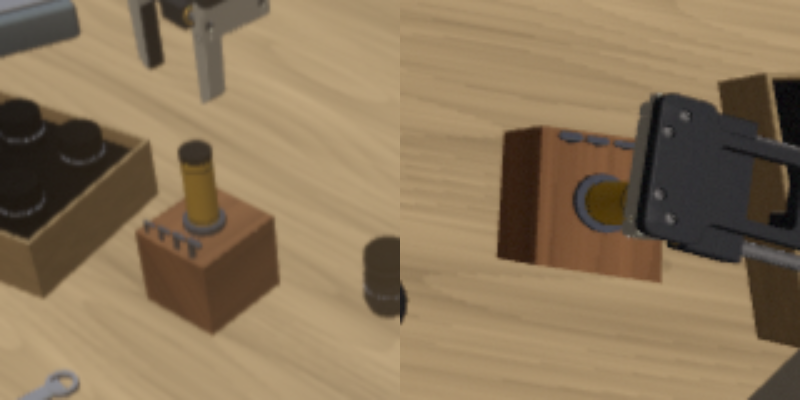

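Emit:
send_rows --targets '[{"tx": 0.2,"ty": 0.3,"tz": -2,"turn": 0},{"tx": 0.2,"ty": 0.35,"tz": -5.5,"turn": 0},{"tx": 0.2,"ty": 0.35,"tz": -9.5,"turn": 0},{"tx": 0.2,"ty": 0.35,"tz": -13,"turn": 0},{"tx": 0.2,"ty": 0.35,"tz": -14,"turn": 0}]'

```text
t: 23.1
tool_pos: [0.4523, -0.3436, 0.0875]
ee_rot: [[-0.996, 0.09, -0.016], [0.09, 0.996, 0.012], [0.017, 0.011, -1.0]]
force: [0.5, -0.1, -0.3]
finger_gap: 0.0703
```

```bash
python3 -c "
from h import *
o=st(); print((np.array([.4553,-.349,.097])-o['tool_pos'])*100)
g,_=grab('scene','s7')
cv2.imwrite('pics/s7z.png',cv2.resize(g[50:210,160:320,::-1],(560,560)))
"
```

```text
t 23.1 q [-0.7388  0.165   1.6958 -0.0018  1.3008 -2.219 ] p [ 0.4523 -0.3436  0.0875] F [ 0.4724 -0.0708 -0.295 ] gap 0.07027695469514088
tilt 1.1485032796852281 z az 142.59179552792168 y az 84.83223663092389 y elev 0.6127546766562701
[ 0.3008 -0.5361  0.9473]
```

View pics/s7z.png

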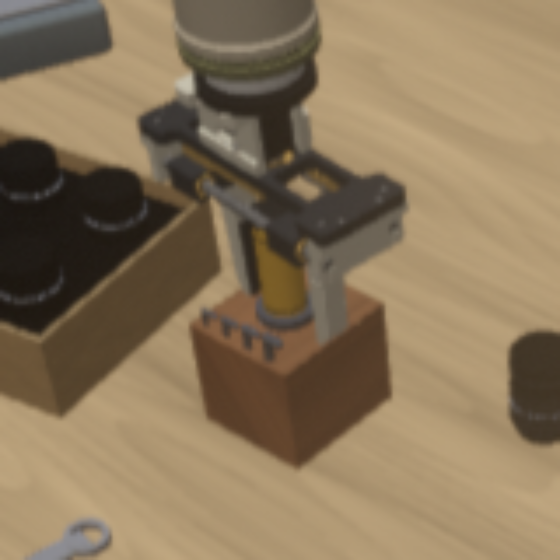

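Emit:
send_rows --targets '[{"tx": 0.3,"ty": -0.5,"tz": 0.9,"turn": 0},{"tx": 0.3,"ty": -0.5,"tz": 0.9,"turn": 0},{"tx": 0.3,"ty": -0.5,"tz": 0.9,"turn": 0},{"tx": 0.3,"ty": -0.5,"tz": 0.9,"turn": 0},{"tx": 0.3,"ty": -0.5,"tz": 0.9,"turn": 0}]'

```text
t: 23.65
tool_pos: [0.4558, -0.3494, 0.0978]
ee_rot: [[-0.996, 0.09, -0.015], [0.09, 0.996, 0.011], [0.016, 0.01, -1.0]]
force: [-0.8, 0.7, 0.6]
finger_gap: 0.0701
```

```bash
python3 -c "
from h import *
o=st(); print((np.array([.4553,-.349,.097])-o['tool_pos'])*100)"
```

```text
t 23.65 q [-0.742   0.1685  1.6719 -0.0019  1.3193 -2.2221] p [ 0.4558 -0.3494  0.0978] F [-0.8013  0.7101  0.6383] gap 0.07013707313561936
tilt 1.0427150070707394 z az 143.27981727145408 y az 84.82518667049341 y elev 0.5455646664676593
[-0.0508  0.0371 -0.0828]
```

Emit:
send_rows --targets '[{"tx": 0,"ty": 0,"tz": 0,"turn": 0},{"tx": 0,"ty": 0,"tz": 0,"turn": 0},{"tx": 0,"ty": 0,"tz": 0,"turn": 0},{"tx": 0,"ty": 0,"tz": 0,"turn": 0},{"tx": 0,"ty": 0,"tz": 0,"turn": 0}]' --hand 2

```text
t: 24.15
tool_pos: [0.4558, -0.3493, 0.0977]
ee_rot: [[-0.996, 0.09, -0.015], [0.09, 0.996, 0.011], [0.016, 0.01, -1.0]]
force: [-0.4, -0.1, 0.5]
finger_gap: 0.0345
```

```bash
python3 -c "
from h import *
o=st(); print(o['ee_rot'].T@[0,0,1])"
```

```text
t 24.15 q [-0.742   0.1686  1.6719 -0.0019  1.3193 -2.2221] p [ 0.4558 -0.3493  0.0977] F [-0.3551 -0.1464  0.5035] gap 0.03445655381233059
tilt 1.0522981195113068 z az 143.21598664779563 y az 84.82315441703187 y elev 0.5515464843891317
[ 0.0156  0.0096 -0.9998]
```

Emit:
send_rows --targets '[{"tx": 0,"ty": 0,"tz": 0,"turn": 0},{"tx": 0,"ty": 0,"tz": 0,"turn": 0},{"tx": 0,"ty": 0,"tz": 0,"turn": 0},{"tx": 0,"ty": 0,"tz": 0.3,"turn": 0},{"tx": 0,"ty": 0,"tz": 1.5,"turn": 0}]'

```text
t: 24.65
tool_pos: [0.4545, -0.3481, 0.1111]
ee_rot: [[-0.996, 0.09, -0.018], [0.09, 0.996, 0.014], [0.019, 0.012, -1.0]]
force: [-0.2, -0.2, -3.3]
finger_gap: 0.0296
```

```bash
python3 -c "
from h import *
o=st()"
```

```text
t 24.65 q [-0.742   0.1549  1.6616 -0.0017  1.3476 -2.2221] p [ 0.4545 -0.3481  0.1111] F [-0.235  -0.1832 -3.2589] gap 0.029645944342424367
tilt 1.2912502789661633 z az 141.82349965783519 y az 84.81993749862066 y elev 0.703281729731193
```

Emit:
send_rows --targets '[{"tx": 0.1,"ty": -0.1,"tz": 3,"turn": 0},{"tx": 0.1,"ty": -0.1,"tz": 6,"turn": 0},{"tx": 0.1,"ty": -0.1,"tz": 9,"turn": 0},{"tx": 0.1,"ty": -0.1,"tz": 12,"turn": 0},{"tx": 1,"ty": 1,"tz": 16,"turn": 0}]'

```text
t: 25.15
tool_pos: [0.463, -0.3382, 0.2714]
ee_rot: [[-0.996, 0.092, -0.02], [0.092, 0.996, 0.015], [0.022, 0.013, -1.0]]
force: [0.7, -1.0, -3.3]
finger_gap: 0.0297
```

```bash
python3 -c "
from h import *
o=st(); g,_=grab('scene','s8')
cv2.imwrite('pics/s8z.png',cv2.resize(g[0:200,140:340,::-1],(600,600)))"
```

```text
t 25.15 q [-0.7192  0.0681  1.4594 -0.0018  1.6393 -2.1981] p [ 0.463  -0.3382  0.2714] F [ 0.6945 -0.9795 -3.2566] gap 0.02973158352270853
tilt 1.4515340228397273 z az 142.81232416991168 y az 84.72514390058915 y elev 0.7674402309551642
```

View pics/s8z.png

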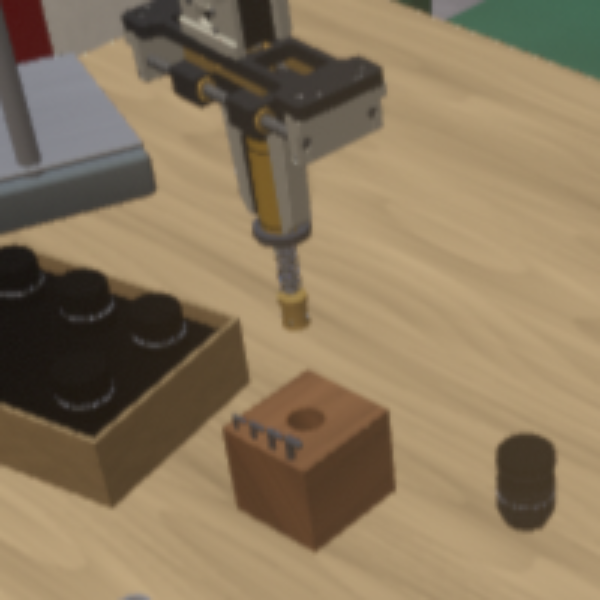

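Emit:
send_rows --targets '[{"tx": 3,"ty": 2.8,"tz": 2,"turn": 0},{"tx": 6,"ty": 5.6,"tz": 4,"turn": 0},{"tx": 9,"ty": 8.4,"tz": 6,"turn": 0},{"tx": 12,"ty": 11.2,"tz": 8,"turn": 0},{"tx": 15,"ty": 14,"tz": 9.5,"turn": 0}]'

```text
t: 25.7
tool_pos: [0.6181, -0.1965, 0.3779]
ee_rot: [[-0.996, 0.09, -0.008], [0.09, 0.996, 0.008], [0.009, 0.008, -1.0]]
force: [-0.0, -0.8, -2.6]
finger_gap: 0.0294
```

Emit:
send_rows --targets '[{"tx": 3.5,"ty": 2.5,"tz": 1,"turn": 0},{"tx": 7,"ty": 5,"tz": 2,"turn": 0},{"tx": 10.5,"ty": 7.5,"tz": 3,"turn": 0},{"tx": 14.5,"ty": 10,"tz": 4,"turn": 0},{"tx": 19,"ty": 12,"tz": 5,"turn": 0}]'

```text
t: 26.2
tool_pos: [0.7739, -0.092, 0.4208]
ee_rot: [[-0.996, 0.088, -0.003], [0.088, 0.996, 0.008], [0.004, 0.008, -1.0]]
force: [1.6, -0.8, -2.9]
finger_gap: 0.0294
```

Emit:
send_rows --targets '[{"tx": 5,"ty": 0,"tz": 2,"turn": 0},{"tx": 10,"ty": -0.5,"tz": 5,"turn": 0},{"tx": 20,"ty": -1.5,"tz": 10,"turn": 0},{"tx": 50,"ty": -4,"tz": 20,"turn": 0},{"tx": 50,"ty": -4,"tz": 20,"turn": 0}]'

```text
t: 26.7
tool_pos: [0.8077, -0.0882, 0.414]
ee_rot: [[-0.995, 0.089, 0.046], [0.089, 0.996, 0.002], [-0.046, 0.007, -0.999]]
force: [-0.2, -0.4, -1.5]
finger_gap: 0.0296
```

```bash
python3 -c "
from h import *
o=st()"
```

```text
t 26.7 q [-0.1766  0.9532  0.0224  0.0123  2.121  -1.6519] p [ 0.8077 -0.0882  0.414 ] F [-0.1938 -0.449  -1.5007] gap 0.029606643151032144
tilt 2.643353856459032 z az 3.01942023369089 y az 84.9172254418212 y elev 0.37281134597431953
```

Emit:
send_rows --targets '[{"tx": 50,"ty": -4,"tz": 25,"turn": 0},{"tx": 50,"ty": -4,"tz": 25,"turn": 0},{"tx": 50,"ty": -4,"tz": 25,"turn": 0},{"tx": 50,"ty": -4,"tz": 25,"turn": 0},{"tx": 50,"ty": -4,"tz": 25,"turn": 0}]'

```text
t: 27.2
tool_pos: [0.8305, -0.085, 0.407]
ee_rot: [[-0.992, 0.089, 0.092], [0.089, 0.996, -0.002], [-0.092, 0.006, -0.996]]
force: [0.8, 0.5, -3.1]
finger_gap: 0.0297
```

Emit:
send_rows --targets '[{"tx": 50,"ty": -4,"tz": 25,"turn": 0},{"tx": 50,"ty": -4,"tz": 25,"turn": 0},{"tx": 50,"ty": -4,"tz": 25,"turn": 0},{"tx": 50,"ty": -4,"tz": 25,"turn": 0},{"tx": 50,"ty": -4,"tz": 25,"turn": 0}]'

```text
t: 27.7
tool_pos: [0.8522, -0.083, 0.4028]
ee_rot: [[-0.986, 0.089, 0.139], [0.089, 0.996, -0.007], [-0.139, 0.005, -0.99]]
force: [-0.0, 0.1, -3.6]
finger_gap: 0.0294
```

Emit:
send_rows --targets '[{"tx": 50,"ty": -4,"tz": 25,"turn": 0},{"tx": 50,"ty": -4,"tz": 25,"turn": 0},{"tx": 50,"ty": -4,"tz": 25,"turn": 0},{"tx": 50,"ty": -4,"tz": 25,"turn": 0},{"tx": 50,"ty": -4,"tz": 25,"turn": 0}]'

```text
t: 28.2
tool_pos: [0.8732, -0.0817, 0.4001]
ee_rot: [[-0.979, 0.089, 0.185], [0.088, 0.996, -0.011], [-0.186, 0.005, -0.983]]
force: [0.5, -0.7, -2.7]
finger_gap: 0.0298
```

Emit:
send_rows --targets '[{"tx": 50,"ty": -4,"tz": 25,"turn": 0},{"tx": 50,"ty": -4,"tz": 25,"turn": 0},{"tx": 50,"ty": -4,"tz": 25,"turn": 0},{"tx": 50,"ty": -4,"tz": 25,"turn": 0},{"tx": 50,"ty": -4,"tz": 25,"turn": 0}]'

```text
t: 28.7
tool_pos: [0.8939, -0.0809, 0.3987]
ee_rot: [[-0.969, 0.089, 0.232], [0.087, 0.996, -0.016], [-0.232, 0.005, -0.973]]
force: [0.9, -0.2, -2.3]
finger_gap: 0.0293
```

```bash
python3 -c "
from h import *
o=st()"
```

```text
t 28.7 q [-0.1561  0.9841  0.0236  0.0218  1.9001 -1.6279] p [ 0.8939 -0.0809  0.3987] F [ 0.8611 -0.1584 -2.3404] gap 0.029269838266319494
tilt 13.445250234128443 z az -3.8422050049207184 y az 84.91046071244634 y elev 0.298171903485456
```

Emit:
send_rows --targets '[{"tx": 50,"ty": -4,"tz": 25,"turn": 0},{"tx": 50,"ty": -4,"tz": 25,"turn": 0},{"tx": 50,"ty": -4,"tz": 25,"turn": 0},{"tx": 50,"ty": -4,"tz": 25,"turn": 0},{"tx": 50,"ty": -4,"tz": 25,"turn": 0}]'

```text
t: 29.2
tool_pos: [0.9142, -0.0806, 0.3988]
ee_rot: [[-0.956, 0.089, 0.279], [0.087, 0.996, -0.02], [-0.279, 0.005, -0.96]]
force: [-0.2, -0.3, -3.8]
finger_gap: 0.0299
```

Emit:
send_rows --targets '[{"tx": 50,"ty": -4,"tz": 25,"turn": 0},{"tx": 50,"ty": -4,"tz": 25,"turn": 0},{"tx": 50,"ty": -4,"tz": 25,"turn": 0},{"tx": 50,"ty": -4,"tz": 25,"turn": 0},{"tx": 50,"ty": -4,"tz": 25,"turn": 0}]'

```text
t: 29.7
tool_pos: [0.9341, -0.0807, 0.4003]
ee_rot: [[-0.941, 0.089, 0.325], [0.086, 0.996, -0.024], [-0.326, 0.005, -0.945]]
force: [-0.8, -0.1, -3.1]
finger_gap: 0.0299
```

Emit:
send_rows --targets '[{"tx": 50,"ty": -4,"tz": 25,"turn": 0},{"tx": 50,"ty": -4,"tz": 25,"turn": 0},{"tx": 50,"ty": -4,"tz": 25,"turn": 0},{"tx": 50,"ty": -4,"tz": 25,"turn": 0},{"tx": 50,"ty": -4,"tz": 25,"turn": 0}]'

```text
t: 30.2
tool_pos: [0.9538, -0.081, 0.4029]
ee_rot: [[-0.924, 0.089, 0.371], [0.084, 0.996, -0.028], [-0.372, 0.006, -0.928]]
force: [0.2, 0.7, -3.2]
finger_gap: 0.0298
```

Emit:
send_rows --targets '[{"tx": 50,"ty": -4,"tz": 25,"turn": 0},{"tx": 50,"ty": -4,"tz": 25,"turn": 0},{"tx": 50,"ty": -4,"tz": 25,"turn": 0},{"tx": 50,"ty": -4,"tz": 25,"turn": 0},{"tx": 50,"ty": -4,"tz": 25,"turn": 0}]'

```text
t: 30.7
tool_pos: [0.973, -0.0815, 0.4067]
ee_rot: [[-0.905, 0.088, 0.417], [0.083, 0.996, -0.032], [-0.418, 0.006, -0.908]]
force: [-0.0, 0.2, -3.8]
finger_gap: 0.0298
```

Emit:
send_rows --targets '[{"tx": 50,"ty": -4,"tz": 25,"turn": 0},{"tx": 50,"ty": -4,"tz": 25,"turn": 0},{"tx": 50,"ty": -4,"tz": 25,"turn": 0},{"tx": 50,"ty": -4,"tz": 25,"turn": 0},{"tx": 50,"ty": -4,"tz": 25,"turn": 0}]'

```text
t: 31.2
tool_pos: [0.9917, -0.0822, 0.4115]
ee_rot: [[-0.883, 0.088, 0.461], [0.081, 0.996, -0.035], [-0.463, 0.006, -0.886]]
force: [-0.1, 0.4, -3.5]
finger_gap: 0.0298
```

```bash
python3 -c "
from h import *
o=st(); g=-o['ee_rot']@[0.0156,.0096,-.9998]; print(g,np.degrees(np.arccos(-g[2])),np.degrees(np.arctan2(g[1],g[0])))"
```

```text
t 31.2 q [-0.1466  1.0084  0.0235  0.0325  1.6296 -1.6176] p [ 0.9917 -0.0822  0.4115] F [-0.0947  0.3706 -3.457 ] gap 0.029793408742355393
tilt 27.566826606240063 z az -4.371629535223315 y az 84.93663682768968 y elev 0.36110624301162597
[ 0.4743 -0.0461 -0.8791] 28.461668759595028 -5.551476400805438
```

Emit:
send_rows --targets '[{"tx": 50,"ty": -4,"tz": 25,"turn": 0},{"tx": 50,"ty": -4,"tz": 25,"turn": 0},{"tx": 50,"ty": -4,"tz": 25,"turn": 0},{"tx": -1,"ty": 0.5,"tz": 0,"turn": 2},{"tx": -5,"ty": 2,"tz": -1,"turn": 4}]'

```text
t: 31.7
tool_pos: [0.9629, -0.0704, 0.4035]
ee_rot: [[-0.889, 0.034, 0.457], [0.033, 0.999, -0.01], [-0.457, 0.006, -0.889]]
force: [1.9, 0.6, -2.2]
finger_gap: 0.0297
```

```bash
python3 -c "
from h import *
o=st(); g=-o['ee_rot']@[0.0156,.0096,-.9998]; print(g,np.degrees(np.arccos(-g[2])),np.degrees(np.arctan2(g[1],g[0])))"
```

```text
t 31.7 q [-0.1487  0.7707  0.4046  0.0581  1.4948 -1.6742] p [ 0.9629 -0.0704  0.4035] F [ 1.9323  0.6199 -2.1608] gap 0.029712388591616453
tilt 27.206083236182685 z az -1.237843375972055 y az 88.03826936629643 y elev 0.3721095472813474
[ 0.4705 -0.02   -0.8821] 28.100734301226627 -2.4326959884348183
```

Emit:
send_rows --targets '[{"tx": 5,"ty": 0,"tz": 2,"turn": 0},{"tx": 10,"ty": 0,"tz": 4,"turn": 0},{"tx": 15,"ty": 0,"tz": 6,"turn": 0},{"tx": 19,"ty": 0,"tz": 8,"turn": 0},{"tx": 19,"ty": 0,"tz": 8,"turn": 0}]'

```text
t: 32.2
tool_pos: [1.0108, -0.0627, 0.4161]
ee_rot: [[-0.863, 0.035, 0.504], [0.032, 0.999, -0.013], [-0.504, 0.005, -0.863]]
force: [-0.7, 1.4, -2.3]
finger_gap: 0.0297
```

```bash
python3 -c "
from h import *
o=st(); g=-o['ee_rot']@[0.0156,.0096,-.9998]; print(g,np.degrees(np.arccos(-g[2])),np.degrees(np.arctan2(g[1],g[0])))"
```

```text
t 32.2 q [-0.1325  1.014   0.0224  0.0534  1.579  -1.6525] p [ 1.0108 -0.0627  0.4161] F [-0.6769  1.382  -2.2793] gap 0.02969022544336191
tilt 30.29031520102253 z az -1.5115611723252416 y az 88.01630987601825 y elev 0.2757775881923178
[ 0.5172 -0.0234 -0.8555] 31.186495516987385 -2.590388259492391
```

Emit:
send_rows --targets '[{"tx": -4,"ty": 1,"tz": -1,"turn": 4},{"tx": -8.5,"ty": 2,"tz": -2.3,"turn": 8},{"tx": -13,"ty": 3.2,"tz": -3.6,"turn": 11.3},{"tx": -17.5,"ty": 4.4,"tz": -5,"turn": 11.3},{"tx": -22,"ty": 5.6,"tz": -6.3,"turn": 11.3}]'

```text
t: 32.7
tool_pos: [0.8771, -0.0299, 0.3839]
ee_rot: [[-0.85, -0.161, 0.502], [-0.137, 0.987, 0.084], [-0.509, 0.003, -0.861]]
force: [0.9, 0.4, -2.2]
finger_gap: 0.0298
```

Emit:
send_rows --targets '[{"tx": -4.4,"ty": 1.2,"tz": -1,"turn": 0},{"tx": -8.8,"ty": 2.4,"tz": -2,"turn": 0},{"tx": -13.3,"ty": 3.6,"tz": -3,"turn": 0},{"tx": -17.8,"ty": 4.7,"tz": -4,"turn": 0},{"tx": -22,"ty": 5.7,"tz": -5,"turn": 0}]'

```text
t: 33.2
tool_pos: [0.6554, 0.0274, 0.3368]
ee_rot: [[-0.847, -0.161, 0.507], [-0.137, 0.987, 0.083], [-0.514, 0.001, -0.858]]
force: [0.5, 0.4, -2.1]
finger_gap: 0.0296
```

```bash
python3 -c "
from h import *
o=st(); g=-o['ee_rot']@[0.0156,.0096,-.9998]; print(g,np.degrees(np.arccos(-g[2])),np.degrees(np.arctan2(g[1],g[0])))
print((np.array([.4869,.0792,.2061])-o['tool_pos'])*100)"
```

```text
t 33.2 q [-0.1191 -0.2614  1.7465  0.158   1.1392 -1.8792] p [0.6554 0.0274 0.3368] F [ 0.4821  0.4006 -2.1151] gap 0.02961134221402513
tilt 30.921093299647005 z az 9.326079906309982 y az 99.2440005883529 y elev 0.0491644793321765
[ 0.5217  0.0759 -0.8497] 31.821348295171262 8.279892327164378
[-16.8549   5.1753 -13.0744]
```

Emit:
send_rows --targets '[{"tx": -4.2,"ty": 1.3,"tz": -1.5,"turn": 0},{"tx": -8.5,"ty": 2.6,"tz": -4,"turn": 0},{"tx": -12.7,"ty": 3.9,"tz": -6.5,"turn": 0},{"tx": -16.5,"ty": 5.1,"tz": -9,"turn": 0},{"tx": -17.3,"ty": 5.2,"tz": -10,"turn": 0}]'

```text
t: 33.7
tool_pos: [0.4787, 0.0806, 0.2343]
ee_rot: [[-0.847, -0.162, 0.507], [-0.139, 0.987, 0.084], [-0.514, 0.001, -0.858]]
force: [1.3, 0.1, -3.7]
finger_gap: 0.0297
```

Emit:
send_rows --targets '[{"tx": 0,"ty": 0,"tz": 0,"turn": 0},{"tx": 0,"ty": 0,"tz": 0,"turn": 0},{"tx": 0,"ty": 0,"tz": 0,"turn": 0},{"tx": 0,"ty": 0,"tz": 0,"turn": 0},{"tx": 0,"ty": 0,"tz": 0,"turn": 0}]'

```text
t: 34.2
tool_pos: [0.4794, 0.0803, 0.2352]
ee_rot: [[-0.846, -0.162, 0.507], [-0.138, 0.987, 0.084], [-0.514, 0.001, -0.858]]
force: [0.1, -0.6, -3.6]
finger_gap: 0.0295
```

```bash
cat >> h.py <<'E'
A=np.array([-.494,-.0765,.866]); BALL=np.array([.550,.089,.0955])
def gun():
    o=st(); g=-o['ee_rot']@[0.0156,.0096,-.9998]; print('gun dir',g,'tilt',np.degrees(np.arccos(-g[2])),'az',np.degrees(np.arctan2(g[1],g[0])))
    m=o['tool_pos']+.0877*g; d=m-BALL; print('mouth',m,'along',d@A,'perp',d-d@A*A)
    return o
E
python3 -c "
from h import *
o=gun(); g,_=grab('scene','s9'); g2,_=grab('top','t9')
cv2.imwrite('pics/s9z.png',cv2.hconcat([cv2.resize(x[...,::-1],(400,400)) for x in (g[150:290,280:420],g2[190:330,200:340])]))
"
```

```text
t 34.2 q [-0.0089 -0.8175  2.2983  0.0979  1.1291 -1.7596] p [0.4794 0.0803 0.2352] F [ 0.0622 -0.6197 -3.5774] gap 0.029497433625832
tilt 30.944424076904383 z az 9.390260457177089 y az 99.30700628510155 y elev 0.049914276744510745
gun dir [ 0.522   0.0766 -0.8495] tilt 31.84465941385687 az 8.344717344535722
mouth [0.5252 0.087  0.1607] along 0.06889527765025734 perp [0.0092 0.0033 0.0056]
```

View pics/s9z.png

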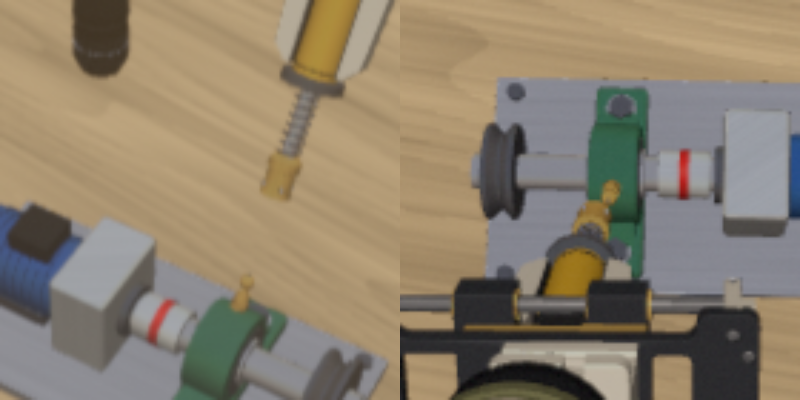

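```bash
cat >> h.py <<'E'
def proj(n,p):
    K,o,R=cal(n); c=R.T@(np.array(p)-o); return K[:2,:2]@(c[:2]/c[2])+K[:2,2]
E
python3 -c "
from h import *
o=gun(); g=-o['ee_rot']@[0.0156,.0096,-.9998]; T=o['tool_pos']
crop={'scene':(280,150,'s9'),'top':(200,190,'t9')}; out=[]
for n,(x0,y0,f) in crop.items():
    im=np.load(f'pics/{f}.npz')['im'][y0:y0+140,x0:x0+140,::-1]; im=cv2.resize(im,(560,560)).copy()
    for s,c in ((.0877,(255,0,0)),(.0127,(255,0,255)),(-.03,(0,255,255))):
        u=(proj(n,T+s*g)-[x0,y0]+.5)*4; cv2.circle(im,tuple(int(v) for v in u),3,c,-1)
    for s in (0,-.014,-.02):
        u=(proj(n,BALL+s*A)-[x0,y0]+.5)*4; cv2.circle(im,tuple(int(v) for v in u),2,(0,0,255),-1)
    out.append(im[:,:400] if n=='top' else im[:,100:500])
cv2.imwrite('pics/s9o.png',cv2.hconcat(out))
"
```

```text
t 34.3 q [-0.0087 -0.8176  2.2993  0.0979  1.1292 -1.7596] p [0.479  0.0804 0.2345] F [ 0.25   -0.2454 -3.4202] gap 0.02979827024120682
tilt 30.89364240694952 z az 9.413601997786731 y az 99.31351677760304 y elev 0.05988463390968849
gun dir [ 0.5212  0.0766 -0.85  ] tilt 31.79370852650581 az 8.365980143498877
mouth [0.5248 0.0871 0.16  ] along 0.06845955472930142 perp [0.0086 0.0034 0.0052]
```

View pics/s9o.png

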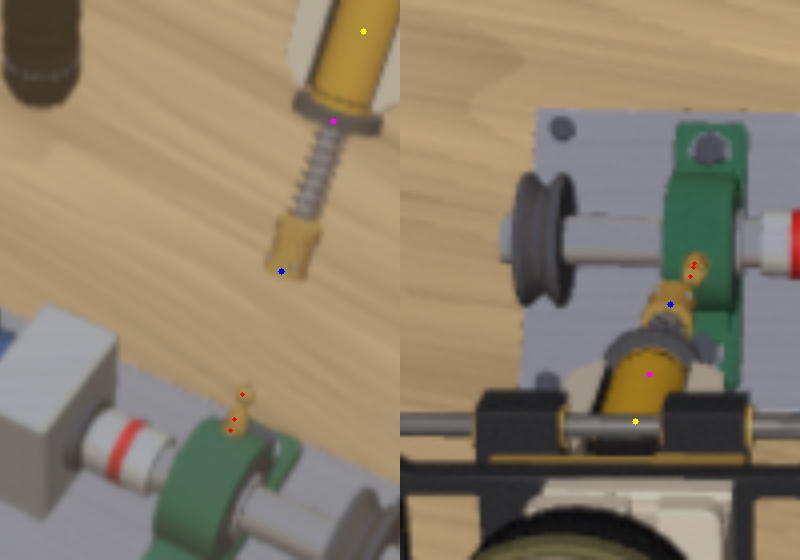

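```bash
python3 -c "
from h import *
o=env.get_obs(); T=o['tool_pos']; g=-o['ee_rot']@[0.0156,.0096,-.9998]
im=np.load('pics/s9.npz')['im']; h=cv2.cvtColor(im,cv2.COLOR_RGB2HSV)
m=((h[...,0]>12)&(h[...,0]<32)&(h[...,1]>130)).astype(np.uint8)
k,l,s,c=cv2.connectedComponentsWithStats(m)
for i in range(1,k):
    if s[i,4]>40 and 360<c[i][0]<410 and 130<c[i][1]<260: print(s[i],c[i])
# barrel + coupler midlines
rows=[]
for v in list(range(152,172))+list(range(205,220)):
    w=np.where(m[v,360:415])[0]
    if len(w)>3: rows.append((v,360+w.min(),360+w.max(),360+(w.min()+w.max())/2))
for r in rows: print(*r,end=' | ')
print()
def ang(p,d): 
    a,b=proj('scene',p),proj('scene',p+.07*d); return np.degrees(np.arctan2(a[0]-b[0],b[1]-a[1]))
p=T+.0127*g
for t in (28,29,30,31,32):
    t_=np.radians(t);az=np.radians(8.6); d=np.array([np.sin(t_)*np.cos(az),np.sin(t_)*np.sin(az),-np.cos(t_)]); print(t,ang(p,d), proj('scene',p+.075*d))
"
```

```text
[383 137  25  42 594] [394.6010101  157.90572391]
[372 205  13  14 103] [377.9223301  211.15533981]
152 389 404 396.5 | 153 389 404 396.5 | 154 388 403 395.5 | 155 388 403 395.5 | 156 388 403 395.5 | 157 387 402 394.5 | 158 387 402 394.5 | 159 387 402 394.5 | 160 386 401 393.5 | 161 386 401 393.5 | 162 386 401 393.5 | 163 385 400 392.5 | 164 385 400 392.5 | 165 385 400 392.5 | 166 384 399 391.5 | 167 384 399 391.5 | 168 384 399 391.5 | 169 384 398 391.0 | 170 383 398 390.5 | 171 383 398 390.5 | 206 375 384 379.5 | 207 375 384 379.5 | 208 375 384 379.5 | 209 374 383 378.5 | 210 374 383 378.5 | 211 374 382 378.0 | 212 374 382 378.0 | 213 374 381 377.5 | 214 374 381 377.5 | 215 373 380 376.5 | 216 372 380 376.0 | 217 373 380 376.5 | 
28 17.79979225985172 [375.87862526 216.91929144]
29 18.070537734560784 [375.63538349 217.07055962]
30 18.33899738651878 [375.39515106 217.21116482]
31 18.60534996952362 [375.15800578 217.34102902]
32 18.869769257716722 [374.92402521 217.46007639]
```

```bash
python3 -c "
from h import *
im=np.load('pics/t9.npz')['im']; h=cv2.cvtColor(im,cv2.COLOR_RGB2HSV)
m=((h[...,0]>12)&(h[...,0]<32)&(h[...,1]>130)).astype(np.uint8)
for v in range(250,296):
    w=np.where(m[v,240:290])[0]
    if len(w)>2: print(v,240+w.min(),240+w.max(),len(w),end=' | ')
print()
cv2.imwrite('pics/t9b.png',cv2.resize(im[240:300,240:300,::-1],(600,600),interpolation=cv2.INTER_NEAREST))
"
```

```text
254 272 275 4 | 255 271 276 6 | 256 271 276 6 | 257 271 276 6 | 258 271 275 5 | 259 271 275 4 | 260 266 274 5 | 261 265 272 8 | 262 265 272 8 | 263 265 270 6 | 264 263 273 9 | 265 263 273 10 | 266 262 273 12 | 267 262 273 12 | 268 261 272 6 | 269 261 272 3 | 270 261 272 3 | 277 258 265 8 | 278 257 267 11 | 279 256 268 13 | 280 255 269 15 | 281 254 270 17 | 282 254 271 18 | 283 253 270 18 | 284 252 270 19 | 285 252 270 19 | 286 252 270 19 | 287 251 269 19 | 288 251 266 16 | 289 251 266 16 | 290 250 265 16 | 291 240 265 18 | 292 240 287 20 | 293 240 287 9 |
```

View pics/t9b.png

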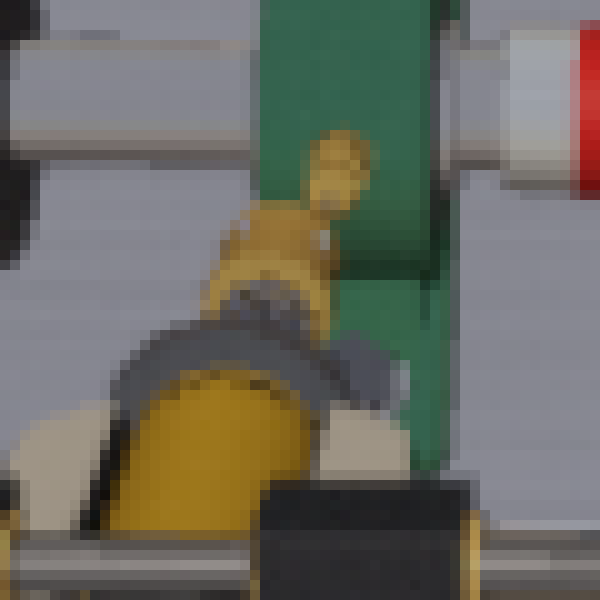

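Emit:
send_rows --targets '[{"tx": -0.5,"ty": -0.2,"tz": -1,"turn": 0},{"tx": 0.1,"ty": -0.2,"tz": -2.2,"turn": 0},{"tx": 0.9,"ty": -0.05,"tz": -3.6,"turn": 0},{"tx": 1.4,"ty": 0,"tz": -4.4,"turn": 0},{"tx": 1.6,"ty": 0.05,"tz": -4.8,"turn": 0}]'

```text
t: 34.8
tool_pos: [0.4944, 0.0808, 0.1846]
ee_rot: [[-0.848, -0.162, 0.504], [-0.138, 0.987, 0.084], [-0.511, 0.001, -0.859]]
force: [-0.3, -0.3, -3.4]
finger_gap: 0.0299
```

```bash
cat >> h.py <<'E'
def seat():
    o=gun(); g=-o['ee_rot']@[0.0156,.0096,-.9998]
    t=BALL-.0767*g; d=o['tool_pos']-t; print('seat s',d@A,'perp',d-d@A*A,'axial F',o['force']@A,o['force']); return o
E
python3 -c "
from h import *
o=seat(); g,_=grab('scene','s10'); g2,_=grab('top','t10')
cv2.imwrite('pics/s10z.png',cv2.hconcat([cv2.resize(x[...,::-1],(400,400)) for x in (g[180:280,320:420],g2[220:320,220:320])]))
"
```

```text
t 34.8 q [-0.0068 -0.7324  2.343   0.1038  1.0033 -1.7719] p [0.4944 0.0808 0.1846] F [-0.2663 -0.2774 -3.4294] gap 0.029893102946621525
tilt 30.747844436957244 z az 9.447601855235124 y az 99.30937510606283 y elev 0.08222909699176364
gun dir [ 0.519   0.0766 -0.8513] tilt 31.647536907597612 az 8.394332971446687
mouth [0.5399 0.0875 0.1099] along 0.017573521190716982 perp [-0.0014 -0.0001 -0.0008]
seat s 0.02856767991468981 perp [-0.0017 -0.0001 -0.001 ] axial F -2.8170556145225554 [-0.2663 -0.2774 -3.4294]
```

View pics/s10z.png

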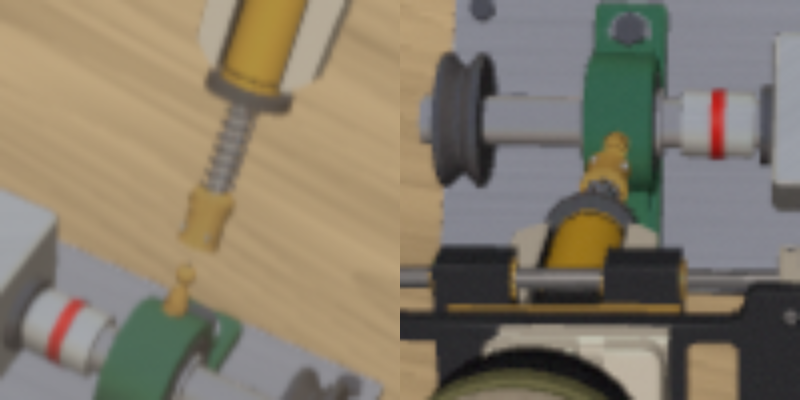

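```bash
python3 -c "
from h import *
im=np.load('pics/s10.npz')['im']; h=cv2.cvtColor(im,cv2.COLOR_RGB2HSV)
m=((h[...,0]>12)&(h[...,0]<32)&(h[...,1]>110)).astype(np.uint8)
for v in range(222,262):
    w=np.where(m[v,355:385])[0]
    if len(w)>1: print(v,355+w.min(),355+w.max(),len(w),end=' | ')
print()
o=env.get_obs(); T=o['tool_pos']; g=-o['ee_rot']@[0.0156,.0096,-.9998]
print('scene pred mouth',proj('scene',T+.0877*g),'coupler back',proj('scene',T+.0657*g),'ball',proj('scene',BALL),'neck',proj('scene',BALL-.014*A),'barrel',proj('scene',T-.007*g))
print('top pred mouth',proj('top',T+.0877*g),'back',proj('top',T+.0657*g),'ball',proj('top',BALL))
for n,f in(('s','s10'),('t','t10')):
    im=np.load(f'pics/{f}.npz')['im']; c=im[215:265,350:400] if n=='s' else im[245:295,245:295]
    cv2.imwrite(f'pics/{f}c.png',cv2.resize(c[...,::-1],(400,400),interpolation=cv2.INTER_NEAREST))
cv2.imwrite('pics/c10.png',cv2.hconcat([cv2.imread('pics/s10c.png'),cv2.imread('pics/t10c.png')]))
"
```

```text
227 368 371 4 | 228 368 377 6 | 229 367 377 11 | 230 367 378 12 | 231 367 377 11 | 232 367 377 11 | 233 367 377 11 | 234 367 376 10 | 235 367 375 9 | 236 367 375 9 | 237 366 375 10 | 238 365 374 9 | 239 365 374 8 | 240 365 374 9 | 241 367 374 8 | 242 370 373 4 | 247 364 368 5 | 248 364 368 5 | 249 364 368 5 | 250 365 367 3 | 251 364 366 3 | 252 363 366 4 | 253 363 366 4 | 254 362 366 5 | 255 361 366 6 | 256 361 366 6 | 257 361 366 6 | 258 362 365 4 | 
scene pred mouth [368.2487386  239.57955408] coupler back [371.7887211  229.25439688] ball [365.22954723 248.05592044] neck [363.13210307 254.42231396] barrel [383.88784506 193.96457351]
top pred mouth [271.12657634 262.39615908] back [269.8975099  266.73882108] ball [272.14738986 258.74452498]
```

View pics/c10.png

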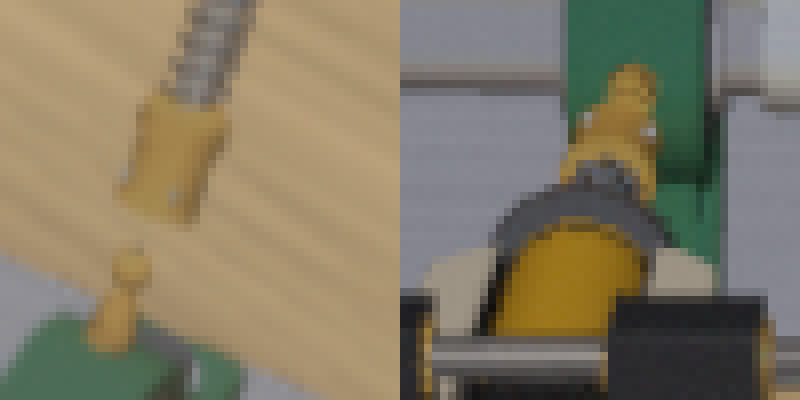

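Emit:
send_rows --targets '[{"tx": 0.3,"ty": 0,"tz": -0.25,"turn": 0},{"tx": 0.5,"ty": 0.05,"tz": -0.6,"turn": 0},{"tx": 0.7,"ty": 0.1,"tz": -0.9,"turn": 0},{"tx": 0.9,"ty": 0.13,"tz": -1.2,"turn": 0},{"tx": 1.1,"ty": 0.15,"tz": -1.5,"turn": 0}]'

```text
t: 35.4
tool_pos: [0.5057, 0.0824, 0.1702]
ee_rot: [[-0.848, -0.162, 0.505], [-0.138, 0.987, 0.084], [-0.512, 0.001, -0.859]]
force: [-0.8, -0.4, -3.3]
finger_gap: 0.0296
```

```bash
python3 -c "
from h import *
o=seat()
"
```

```text
t 35.4 q [-0.0015 -0.6741  2.3365  0.1045  0.9505 -1.7724] p [0.5057 0.0824 0.1702] F [-0.8127 -0.4415 -3.347 ] gap 0.029556957012417426
tilt 30.78884935336608 z az 9.4523789584802 y az 99.32297276701625 y elev 0.07710733021158395
gun dir [ 0.5196  0.0767 -0.8509] tilt 31.688625940938913 az 8.400636775824358
mouth [0.5513 0.0892 0.0956] along -0.0005672914903523154 perp [0.001  0.0001 0.0006]
seat s 0.010426639513145734 perp [0.0007 0.0001 0.0004] axial F -2.463277523601192 [-0.8127 -0.4415 -3.347 ]
```

Emit:
send_rows --targets '[{"tx": 0.1,"ty": 0.02,"tz": -0.18,"turn": 0},{"tx": 0.2,"ty": 0.03,"tz": -0.35,"turn": 0},{"tx": 0.28,"ty": 0.05,"tz": -0.52,"turn": 0},{"tx": 0.37,"ty": 0.06,"tz": -0.7,"turn": 0},{"tx": 0.46,"ty": 0.07,"tz": -0.87,"turn": 0}]'

```text
t: 35.9
tool_pos: [0.5103, 0.0832, 0.1611]
ee_rot: [[-0.848, -0.162, 0.505], [-0.138, 0.987, 0.084], [-0.512, 0.002, -0.859]]
force: [-4.6, -0.5, 0.9]
finger_gap: 0.0296
```

```bash
python3 -c "
from h import *
o=seat()
g,_=grab('scene','s11'); g2,_=grab('top','t11')
cv2.imwrite('pics/s11z.png',cv2.hconcat([cv2.resize(x[...,::-1],(400,400),interpolation=cv2.INTER_NEAREST) for x in (g[205:265,340:400],g2[240:300,240:300])]))
"
```

```text
t 35.9 q [ 0.0007 -0.6461  2.3368  0.1053  0.9225 -1.7733] p [0.5103 0.0832 0.1611] F [-4.6469 -0.475   0.8578] gap 0.02963849290644308
tilt 30.77097432951073 z az 9.47006130254887 y az 99.32396895395738 y elev 0.08698807815825549
gun dir [ 0.5193  0.0768 -0.8511] tilt 31.67057379093422 az 8.417206477996691
mouth [0.5558 0.0899 0.0865] along -0.010753459633031391 perp [0.0005 0.0001 0.0003]
seat s 0.00024057883966063385 perp [0.0002 0.0001 0.0001] axial F 3.074771068223658 [-4.6469 -0.475   0.8578]
```

View pics/s11z.png

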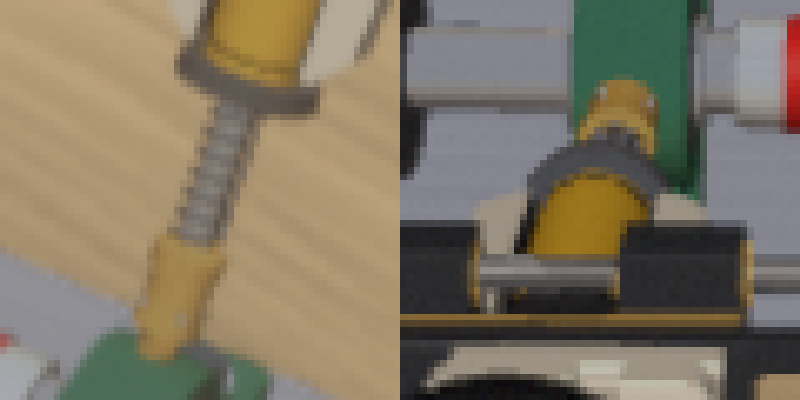

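Emit:
send_rows --targets '[{"tx": 0.06,"ty": 0.01,"tz": -0.1,"turn": 0},{"tx": 0.12,"ty": 0.02,"tz": -0.2,"turn": 0},{"tx": 0.18,"ty": 0.03,"tz": -0.3,"turn": 0},{"tx": 0.24,"ty": 0.04,"tz": -0.4,"turn": 0},{"tx": 0.3,"ty": 0.05,"tz": -0.5,"turn": 0}]'

```text
t: 36.5
tool_pos: [0.5136, 0.0837, 0.1571]
ee_rot: [[-0.848, -0.162, 0.505], [-0.139, 0.987, 0.084], [-0.512, 0.001, -0.859]]
force: [-7.9, -1.7, 3.7]
finger_gap: 0.0294
```

```bash
python3 -c "
from h import *
o=seat()
"
```

```text
t 36.5 q [ 0.0023 -0.6289  2.3344  0.1055  0.9069 -1.7735] p [0.5136 0.0837 0.1571] F [-7.8861 -1.6599  3.721 ] gap 0.02936246083102051
tilt 30.81308821756603 z az 9.453214958361665 y az 99.33012713973423 y elev 0.07341308369087864
gun dir [ 0.52    0.0768 -0.8507] tilt 31.71292664810527 az 8.40241192621021
mouth [0.5592 0.0904 0.0824] along -0.015957244832901816 perp [0.0013 0.0002 0.0008]
seat s -0.004963451869040538 perp [0.001  0.0002 0.0006] axial F 7.245126099609084 [-7.8861 -1.6599  3.721 ]
```

Emit:
send_rows --targets '[{"tx": 0.03,"ty": 0.01,"tz": -0.12,"turn": 0},{"tx": 0.07,"ty": 0.01,"tz": -0.23,"turn": 0},{"tx": 0.11,"ty": 0.02,"tz": -0.34,"turn": 0},{"tx": 0.15,"ty": 0.02,"tz": -0.44,"turn": 0},{"tx": 0.17,"ty": 0.03,"tz": -0.5,"turn": 0}]'

```text
t: 37.0
tool_pos: [0.5158, 0.0841, 0.1533]
ee_rot: [[-0.847, -0.162, 0.506], [-0.139, 0.987, 0.084], [-0.513, 0.001, -0.858]]
force: [-9.7, -1.7, 5.6]
finger_gap: 0.0299
```

```bash
cat >> h.py <<'E'
def push():
    o=seat(); f=o['force']-np.array([-.2,-.4,-3.4]); print('contact axial',f@A,'lateral',f-f@A*A); return o
E
python3 -c "
from h import *
o=push()
g,_=grab('scene','s12'); g2,_=grab('top','t12')
cv2.imwrite('pics/s12z.png',cv2.hconcat([cv2.resize(x[...,::-1],(400,400),interpolation=cv2.INTER_NEAREST) for x in (g[205:265,340:400],g2[240:300,240:300])]))
"
```

```text
t 37.0 q [ 0.0033 -0.6172  2.3349  0.1061  0.8932 -1.7743] p [0.5158 0.0841 0.1533] F [-9.731  -1.697   5.6212] gap 0.029917302730473112
tilt 30.893205518573136 z az 9.437782334831514 y az 99.33970428856531 y elev 0.058682655064107435
gun dir [ 0.5212  0.0769 -0.85  ] tilt 31.793293721231333 az 8.390217447320506
mouth [0.5615 0.0908 0.0787] along -0.02034799812051423 perp [0.0015 0.0002 0.0009]
seat s -0.009354682214790215 perp [0.0012 0.0002 0.0007] axial F 9.80491658424616 [-9.731  -1.697   5.6212]
contact axial 12.61991658424616 lateral [-3.2968 -0.3315 -1.9076]
```

View pics/s12z.png

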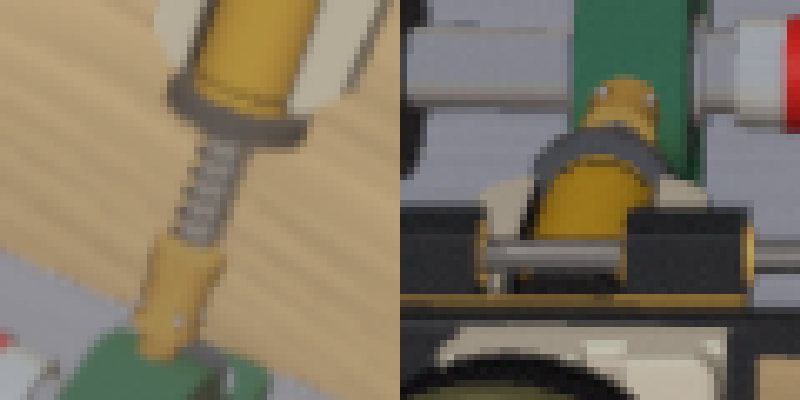

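Emit:
send_rows --targets '[{"tx": -0.02,"ty": 0,"tz": -0.08,"turn": 0},{"tx": -0.04,"ty": 0,"tz": -0.16,"turn": 0},{"tx": -0.05,"ty": -0.01,"tz": -0.24,"turn": 0},{"tx": -0.05,"ty": -0.01,"tz": -0.3,"turn": 0},{"tx": -0.05,"ty": -0.01,"tz": -0.3,"turn": 0}]'

```text
t: 37.6
tool_pos: [0.5163, 0.0841, 0.1523]
ee_rot: [[-0.845, -0.162, 0.509], [-0.139, 0.987, 0.084], [-0.516, 0.001, -0.857]]
force: [-9.9, -0.9, 8.1]
finger_gap: 0.0297
```

```bash
python3 -c "
from h import *
o=push()
"
```

```text
t 37.6 q [ 0.0031 -0.6173  2.3378  0.107   0.8876 -1.7755] p [0.5163 0.0841 0.1523] F [-9.8996 -0.893   8.0697] gap 0.02971632618372609
tilt 31.05492673688027 z az 9.414899316782774 y az 99.34612461740328 y elev 0.041413777371972445
gun dir [ 0.5236  0.0771 -0.8485] tilt 31.955288477650235 az 8.373090131650395
mouth [0.5622 0.0908 0.0779] along -0.021454005570605488 perp [0.0016 0.0002 0.0009]
seat s -0.010461714613218749 perp [0.0013 0.0002 0.0008] axial F 11.947036402079798 [-9.8996 -0.893   8.0697]
contact axial 14.762036402079797 lateral [-2.4072  0.6363 -1.3143]
```

```bash
python3 -c "
from h import *
import io,contextlib
F=[];S=[]
for i in range(4):
    g,_=grab('scene','s13_%d'%i); o=env.get_obs(); f=o['force']-np.array([-.2,-.4,-3.4]); F.append(f@A); S.append(o['tool_pos'])
print(F,np.array(S))
push()
cv2.imwrite('pics/s13z.png',cv2.resize(g[195:265,330:400,::-1],(560,560),interpolation=cv2.INTER_NEAREST))
"
```

```text
[np.float64(14.114158731572088), np.float64(14.289334712119127), np.float64(15.005452483633618), np.float64(15.221483985026964)] [[0.51628841 0.08407506 0.15227519]
 [0.51628726 0.08405933 0.1522835 ]
 [0.51625311 0.08405212 0.15222336]
 [0.51628496 0.0840559  0.15227432]]
t 37.8 q [ 0.0031 -0.6173  2.3377  0.1069  0.8878 -1.7755] p [0.5163 0.0841 0.1523] F [-10.1515  -0.2294   8.5151] gap 0.030134425562408775
tilt 31.04878339861959 z az 9.414356881487427 y az 99.34943044089873 y elev 0.039087003831169045
gun dir [ 0.5235  0.077  -0.8485] tilt 31.949189032809638 az 8.372502302376462
mouth [0.5622 0.0908 0.0779] along -0.02143883791543461 perp [0.0016 0.0002 0.0009]
seat s -0.010446507237870658 perp [0.0013 0.0002 0.0007] axial F 12.406483985026965 [-10.1515  -0.2294   8.5151]
contact axial 15.221483985026964 lateral [-2.4321  1.335  -1.2667]
```

View pics/s13z.png

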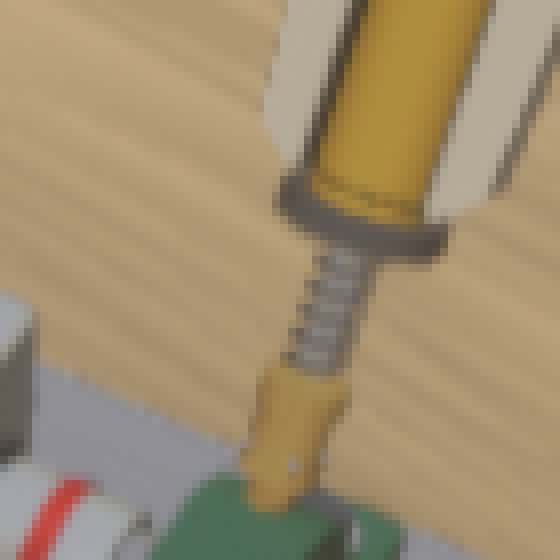

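```bash
cp pics/s13_3.png pics/fin.png
```

```text
(no output)
```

View pics/fin.png

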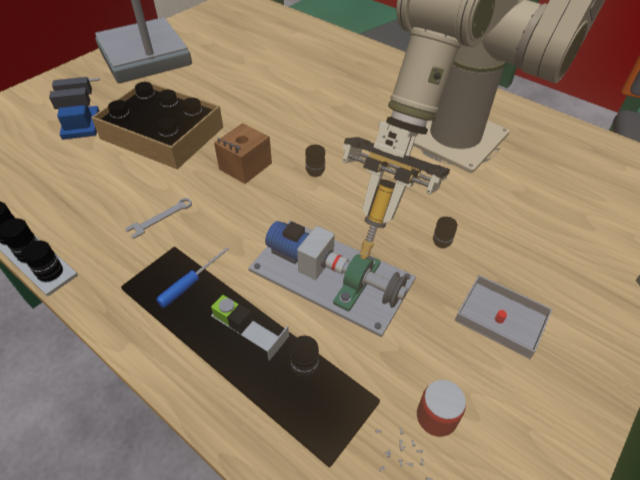

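The final picture shows the gun on the nipple at about (368,250), the cap in the tray at (500,316), and the other things where they were. The push is steady, so I'm handing the job in.

```bash
python3 -c "
from h import *
env.close_job(); push()"
```

```text
the job is handed in; nothing more can be done
the job is handed in; nothing more can be done
```

The job is done and handed in at about 38 s. The dust cap is in the parts tray. The gun's coupler is on the nipple, and the arm was still gripping the gun and holding it against its spring.

The moves had no tilt control. I tilted the tool to the nipple's 30° by reaching past the arm's limit, and used the same trick after a half turn to bring it upright for taking the gun.

**Last checks:**
- **Push:** the force along the nipple was about 14–15 N and steady over four readings.
- **Spring:** it is pressed in about 10.5–11.6 mm of 12. The arm's position gives the low figure and the force gives the high one. The picture gives about 11.5 mm.
- **Snap-on:** the coupler sits at the seated depth in the picture, and the push was about twice the 7 N needed. I did not test the snap by pulling back.
- **Other things on the bench:** they look unmoved in the last picture.

**What was not perfect:**
- **Angle:** I estimate the gun is about 2° steeper than the nipple's axis, with a sideways force of about 3 N left at the coupler.
- **Grip:** the interface fixes it at half the maximum (about 30 N), below the 60 N asked for. The gun showed no sign of slipping.

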